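# Put the steel check-weight set back in its block

### The arm

A 6-joint arm with a two-finger parallel gripper is mounted at the origin on a cart in front of the work surface, level with it; the furniture and walls round the work are solid. World frame = base frame: x ahead of the robot, y to its left, z up, the work surface at z = 0. Lengths are in mm, angles in rad, forces in N, time in s.
With the tool pointing down it reaches from about 300 to 775 mm from the base axis. Payload 14.6 kg.
Tool frame: the origin (TCP) lies midway between the tips of the shut fingers; the grasp point (between the pads) lies 19 mm behind it; y points along the fingers, x is the direction in which the jaws open and shut, and the axes are right-handed (so a half turn about y gives the same grasp; the last joint's range is limited). The gripper opens to 94 mm and grips with 3 to 60 N. Pads are 16 mm wide; open, the fingers measure 119 mm over their backs; the gripper's body (75 mm by 177 mm) begins 78 mm behind the grasp point.
Start: joints at [-1.379, 0.3, 1.521, -0, 1.321, -0.067], TCP at [140.75, -531.675, 205.446] pointing down, gripper open.
Joint ranges: [-3.03, 3.03], [-0.79, 2.21], [0.23, 2.52], [-1.04, 4.18], [0, 3.07], [-2.55, 2.55]. Speed limits (rad/s): [2.22, 2.22, 2.57, 3.14, 3.14, 3.14].

### API

Orientations are given as [roll, pitch, yaw] about the fixed x, y, z axes, in that order (R = Rz(yaw) Ry(pitch) Rx(roll)).
In Python, from cell import manip gives the robot as it stands.
- The arm moves only by the tool servo_tool, never from a script. Its argument "commands" is a list of rows, each an object with "dp": the shift along the tool's x, y, z in mm, a list of three; "turn": the turn, a rotation vector about the tool's x, y, z in degrees, a list of three. A call has 1 to 5 rows; each row is the pose to reach, as a shift and turn from the pose measured when the call began, along the tool's axes at that moment; what a row does not reach only later rows make up. A row lasts 1/12 s, in which the tool goes at most 41.7 mm and 7.16 degrees, less where a joint would pass 70% of its speed; a pose out of reach is approached as far as the arm can. A call with a gripper value outside its range is refused whole. "grip" is the gripper command: -1 is fully open, 1 is shut, values between are in proportion, set as the call begins (left out, the last holds). The fingers move at their own pace and stop on an object; "force" is the grip in N (left out, the last holds). Time passes only in rows, so rows that repeat a pose let the fingers close. It gives the time, the measured TCP pose, the force and the opening at its end, in the units of the state.
- manip.read_state(): the state, without advancing time (a new reading comes with each control period).
- manip.camera(name): name is "side" or "top" or "wrist"; returns a dict with "img" (480x640x3 uint8, red, green, blue), "depth" (480x640 float32, mm along the optical axis (not along the pixel's ray), 0 where there is no reading), "K" (3x3 intrinsics, pixels), "R" (3x3) and "t" (3): a world point X has camera coordinates R X + t; the wrist camera has in their place "hand_eye" (4x4, takes a point from camera to tool coordinates, whose origin is the TCP and whose axes are the tool frame's). Camera axes: x right, y down, z forward; pixel columns grow to the right and rows downward; lengths in mm; the calibration is good to about 2 mm. A picture is of the moment at which its call begins: read the wrist's pose just before it.
- manip.sign_off(): hands the job in, once; it reports no verdict.
The state is a dict: "clock": time; "joints": joint angles; "qd": joint speeds; "effort": joint torques, N m; "eef_pos": TCP position; "eef_rot": TCP orientation; "wrist_force": force on the tool from outside, world axes, zero at the start; "moment": the same for the moment, N m; "finger_gap": finger opening in mm.
Only numpy, scipy, OpenCV 4.12 (cv2) and the standard library are available. Lean on these libraries where they do the work, as an engineer would, in place of code of your own. Each camera call takes 0.05 s, during which the arm holds its last target.

### The job

The daily balance check is done: put the steel weight set away in its open wooden block, with the large, the medium and the small steel weight each standing upright in the well of its size and the tweezers lying flat in the long groove. Set the weights down in their wells, do not drop them. The brass weights of the same sizes belong to another set: leave them standing where they are.

Things in the scene. Friction and masses are not known exactly. Their poses are not given: they have to be found in the camera images.
- steel_large: the large silver-grey stainless steel balance weight: upright round body 38 mm across and 37 mm high, then a waist and a knob about 30 mm across on top, 59 mm high in all, about 500 g, loose, standing. Origin: centre of its underside; z up; round, so its yaw means nothing. Grasp it from above by the knob and upper body.
- brass_large: the large golden brass balance weight: upright round body 38 mm across and 37 mm high, then a waist and a knob about 30 mm across on top, 59 mm high in all, about 500 g, loose, standing. Origin: centre of its underside; z up; round, so its yaw means nothing. Belongs to another set: not to be touched.
- steel_medium: the medium silver-grey stainless steel balance weight: upright round body 28 mm across and 27 mm high, then a waist and a knob about 22 mm across on top, 43 mm high in all, about 200 g, loose, standing. Origin: centre of its underside; z up; round, so its yaw means nothing. Grasp it from above by the knob and upper body.
- brass_medium: the medium golden brass balance weight: upright round body 28 mm across and 27 mm high, then a waist and a knob about 22 mm across on top, 43 mm high in all, about 200 g, loose, standing. Origin: centre of its underside; z up; round, so its yaw means nothing. Belongs to another set: not to be touched.
- steel_small: the small silver-grey stainless steel balance weight: upright round body 22 mm across and 21 mm high, then a waist and a knob about 18 mm across on top, 34 mm high in all, about 100 g, loose, standing. Origin: centre of its underside; z up; round, so its yaw means nothing. Grasp it from above by the knob and upper body.
- brass_small: the small golden brass balance weight: upright round body 22 mm across and 21 mm high, then a waist and a knob about 18 mm across on top, 34 mm high in all, about 100 g, loose, standing. Origin: centre of its underside; z up; round, so its yaw means nothing. Belongs to another set: not to be touched.
- tweezers: metal tweezers, 14 (x) x 122 (y) x 10 (z) mm, about 22 g, loose, lying flat on the table with the long axis along its own y. Origin: centre of the underside. Grasp across the 14 mm width (x) at the middle.
- block: open wooden block, 117 (x) x 178 (y) x 31 (z) mm, dark edge, four feet, fixed, stands left or right. Origin: centre of underside, z up. Its top has recesses 8 mm deep, green floors at z = 23: at x = +19.5 round wells 48 (y = -48, large weight), 38 (y = +11, medium) and 32 mm across (y = +60, small); at x = -28.5, y = 0 a groove 30 wide (x), 138 long (y) for the tweezers.
- timer: a white bench timer with a small display and three coloured buttons, 60 (x) x 62 (y) x 29 (z) mm, fixed, a bystander; origin at the centre of its underside. Block and timer change sides between starts.
Mind the look-alikes: they are no part of the job. What is shaped like the steel_large but red is not meant.

How it is judged:
By the outcome, as a careful person would: the job done as asked, in the order asked, and still so for the second after the job is handed in, with the robot touching nothing.
It also fails if it takes over 93 s, if anything falls off the work surface, if the arm or the gripper's body presses on something with over 40 N, if the wrist force passes 120 N, or if a joint passes its speed limit or range.

## Working session

There is one attempt and no reset: what is moved stays moved. The work goes in short steps, Python scripts to look and compute and a tool call to move; the robot and the scene stay as the last step left them, time stands still between calls to the robot, and variables do not carry over. Pictures are saved under pics/ and viewed, and the job is handed in when it is done.

Besides the shell and the picture viewer there is one more tool, called after "Emit:" by a JSON object that holds its "fn" and its "kwargs", one argument or row to a line. servo_tool: Moves the arm, as the interface text tells. Its arguments: {"type":"object","properties":{"commands":{"type":"array","items":{"type":"object","properties":{"dp":{"type":"array","items":{"type":"number"}},"turn":{"type":"array","items":{"type":"number"}}}}},"grip":{"type":"number"},"force":{"type":"number"}},"required":["commands"]}

```bash
ls; mkdir -p pics; cat > h.py <<'E'
import numpy as np, cv2, pickle
from cell import manip
from scipy.spatial.transform import Rotation as Ro
def snap(name,fn):
    s=manip.read_state(); c=manip.camera(name)
    cv2.imwrite('pics/'+fn+'.png',cv2.cvtColor(c['img'],cv2.COLOR_RGB2BGR))
    pickle.dump((s,c),open(fn+'.pkl','wb')); return s,c
def ray(s,c,u,v,z):
    d=np.linalg.inv(c['K'])@np.array([u,v,1.])
    if 'R' in c:
        R=np.array(c['R']).T; o=-R@np.array(c['t'])
    else:
        T=np.array(c['hand_eye']); Rt=Ro.from_euler('xyz',s['eef_rot']).as_matrix()
        R=Rt@T[:3,:3]; o=Rt@T[:3,3]+np.array(s['eef_pos'])
    d=R@d
    return o+d*(z-o[2])/d[2]
E
python3 - <<'E'
from h import *
print(manip.read_state())
for n in ('top','side'):
    s,c=snap(n,n+'0'); 
    if 'R' in c: print(n,c['K'],-np.array(c['R']).T@np.array(c['t']))
E
```

```text
pics
{'clock': 0.0, 'joints': array([-1.37860616e+00,  3.00491716e-01,  1.52159514e+00,  1.34341839e-05,
        1.32072677e+00, -6.66234649e-02]), 'qd': array([ 1.03897546e-04,  1.05096828e-03, -1.86101081e-03, -6.59469682e-04,
       -7.46891428e-05, -1.31976671e-06]), 'effort': array([ 1.64841826e-03, -5.31810236e+01, -3.52738953e+01,  7.09558278e-02,
        2.43069429e-02, -8.50097626e-05]), 'eef_pos': array([ 140.698816  , -531.41308131,  204.86908607]), 'eef_rot': array([-1.57070206e+00,  1.21739616e-03, -1.31198597e+00]), 'wrist_force': array([-0.66414668,  0.49997448, -0.08253535]), 'moment': array([ 0.01173201, -0.01587926, -0.04996652]), 'finger_gap': 93.98563160921798}
top [[505.32050639   0.         320.68296026]
 [  0.         505.32050639 244.03160561]
 [  0.           0.           1.        ]] [ 329.9909177    17.06005299 1285.49726167]
side [[556.48966264   0.         323.93564919]
 [  0.         556.48966264 234.55162792]
 [  0.           0.           1.        ]] [173.55726534 921.07503173 795.42523047]
```

View pics/top0.png

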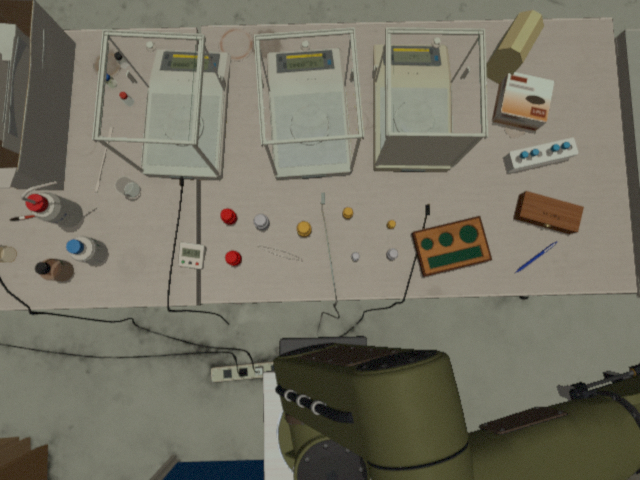

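View pics/side0.png

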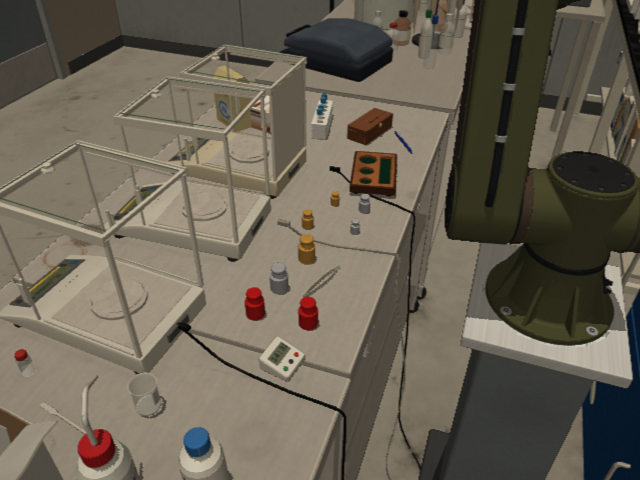

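```bash
python3 - <<'E'
from h import *
s,c=pickle.load(open('top0.pkl','rb'))
im=cv2.cvtColor(c['img'],cv2.COLOR_RGB2BGR)
cv2.imwrite('pics/topcrop.png',cv2.resize(im[195:285,205:500],None,fx=2.7,fy=2.7,interpolation=cv2.INTER_CUBIC))
for n,u,v,z in [('SL',261,221,59),('BL',304,228,59),('BM',348,213,43),('SM',392,254,43),('BS',391,224,34),('SS',355,256,34),('tw',280,253,5),('R1',229,216,59),('R2',233,258,59),('timer',191,256,29)]:
    print(n,ray(s,c,u,v,z).round(1))
# block: green
hsv=cv2.cvtColor(im,cv2.COLOR_BGR2HSV)
g=cv2.inRange(hsv,(40,60,20),(95,255,200)); g[:, :405]=0; g[:,500:]=0; g[:210]=0;g[285:]=0
cs,_=cv2.findContours(g,cv2.RETR_EXTERNAL,cv2.CHAIN_APPROX_NONE)
for k in cs:
    if cv2.contourArea(k)>20:
        (u,v),(w,h),a=cv2.minAreaRect(k); print('green',u,v,w,h,a,cv2.contourArea(k),ray(s,c,u,v,23).round(1))
b=cv2.inRange(hsv,(3,60,30),(25,255,255)); b[:, :405]=0; b[:,500:]=0; b[:210]=0;b[285:]=0
b|=g
cs,_=cv2.findContours(b,cv2.RETR_EXTERNAL,cv2.CHAIN_APPROX_NONE)
k=max(cs,key=cv2.contourArea); r=cv2.minAreaRect(k); print(r); P=np.array([ray(s,c,*p,31) for p in cv2.boxPoints(r)]); print(P.round(1),P.mean(0))
E
```

```text
SL [522.2 150.9  59. ]
BL [502.3  45.9  59. ]
BM [539.7 -64.1  43. ]
SM [ 434.6 -169.6   43. ]
BS [ 510.8 -171.5   34. ]
SS [432.6 -78.7  34. ]
tw [447.2 109.5   5. ]
R1 [536.4 229.2  59. ]
R2 [432.8 220.   59. ]
timer [442.9 329.4  29. ]
green 454.41180419921875 256.6470642089844 10.186494827270508 52.3876953125 75.96376037597656 472.0 [ 425.8 -329.1   23. ]
green 426.5 244.0 10.0 9.0 90.0 74.5 [ 459.4 -260.5   23. ]
green 445.0 239.0 12.0 12.0 90.0 117.5 [ 471.  -307.8   23. ]
green 468.0 234.0 16.0 16.0 90.0 203.5 [ 482.3 -366.5   23. ]
((450.7596435546875, 245.234130859375), (48.55712127685547, 73.11141204833984), 76.32869720458984)
[[ 494.2 -217.7   31. ]
 [ 533.8 -398.7   31. ]
 [ 414.1 -420.4   31. ]
 [ 375.5 -241.1   31. ]] [ 454.3921741  -319.47381896   31.        ]
```

View pics/topcrop.png

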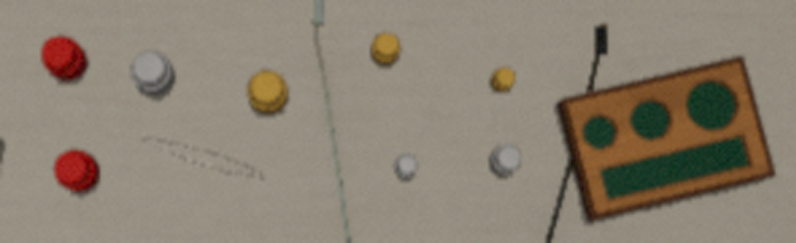

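```bash
python3 - <<'E'
from h import *
s,c=pickle.load(open('top0.pkl','rb'))
d=c['depth'];v,u=np.mgrid[:480,:640]
K=c['K'];R=np.array(c['R']);t=np.array(c['t'])
X=np.stack([(u-K[0,2])*d/K[0,0],(v-K[1,2])*d/K[1,1],d],-1)
W=(X-t)@R
W[d==0]=np.nan
for y0 in range(-450,300,50):
    m=(W[...,1]>y0)&(W[...,1]<y0+50)&(W[...,2]>80)&(W[...,0]>350)&(W[...,0]<1000)
    print(y0, m.sum(), W[m][:,0].min().round() if m.any() else None, W[m][:,2].max().round() if m.any() else None)
for n,uu,vv in [('SL',261,221),('SM',392,254),('SS',355,256),('BM',348,213),('BS',391,224),('table',320,280),('table',500,280)]:
    p=W[vv-2:vv+3,uu-2:uu+3].reshape(-1,3); print(n,np.nanmedian(p,0).round(1))
E
```

```text
-450 319 896.0 167.0
-400 0 None None
-350 1427 644.0 307.0
-300 877 645.0 309.0
-250 962 648.0 320.0
-200 881 649.0 306.0
-150 1054 650.0 306.0
-100 937 643.0 326.0
-50 272 640.0 323.0
0 377 637.0 338.0
50 273 634.0 324.0
100 900 633.0 325.0
150 0 None None
200 789 635.0 324.0
250 595 636.0 325.0
SL [522.  151.   59.3]
SM [ 434.7 -169.7   42.9]
SS [432.6 -78.8  33.1]
BM [539.7 -64.1  43.3]
BS [ 510.9 -171.6   33.7]
table [376.4   9.5   0.9]
table [ 3.652e+02 -4.487e+02 -4.000e-01]
```

```bash
cat > go.py <<'E'
import sys
from h import *
def go(x,y,z,yawd):
    s=manip.read_state(); R=Ro.from_euler('xyz',s['eef_rot']).as_matrix()
    T=Ro.from_euler('xyz',[-np.pi/2,0,np.radians(yawd)]).as_matrix()
    dp=R.T@(np.array([x,y,z])-s['eef_pos']); tn=np.degrees(Ro.from_matrix(R.T@T).as_rotvec())
    print('clk',round(s['clock'],2),'pos',s['eef_pos'].round(1),'yaw',np.degrees(s['eef_rot']).round(2),'gap',round(s['finger_gap'],1),'F',s['wrist_force'].round(1)); print('dp',dp.round(1),'turn',tn.round(2), 'rows',np.linalg.norm(dp)/41.7,np.linalg.norm(tn)/7.16)
if __name__=='__main__': go(*map(float,sys.argv[1:5]))
E
python3 go.py 500 150 220 12; python3 - <<'E'
from h import *
s,c=snap('wrist','w0'); print(c['hand_eye'],c['K'])
E
```

```text
clk 0.1 pos [ 140.7 -531.5  204.9] yaw [-9.000e+01  6.000e-02 -7.517e+01] gap 94.3 F [-0.1 -0.1  0. ]
dp [-566.8  -14.4  521.7] turn [-5.000e-02 -8.717e+01 -5.000e-02] rows 18.477715842647367 12.175073221332354
[[ 9.99999998e-01  4.52094707e-05  3.40758579e-05  1.71241994e+00]
 [-2.04121014e-05 -2.73494937e-01  9.61873442e-01 -1.80037804e+02]
 [ 5.28053638e-05 -9.61873441e-01 -2.73494936e-01  7.97490694e+01]
 [ 0.00000000e+00  0.00000000e+00  0.00000000e+00  1.00000000e+00]] [[389.560745     0.         316.04811992]
 [  0.         389.560745   230.11950913]
 [  0.           0.           1.        ]]
```

Emit:
{"fn": "servo_tool", "kwargs": {
  "commands": [
    {"dp": [-567,-14,522],"turn": [0,-87.2,0]},
    {"dp": [-567,-14,522],"turn": [0,-87.2,0]},
    {"dp": [-567,-14,522],"turn": [0,-87.2,0]},
    {"dp": [-567,-14,522],"turn": [0,-87.2,0]},
    {"dp": [-567,-14,522],"turn": [0,-87.2,0]}
  ],
  "grip": -0.2,
  "force": 30
}}

```text
clock: 0.57
eef_pos: [238.2, -345.5, 209.1]
eef_rot: [-1.57, 0.0, -0.681]
wrist_force: [0.6, -0.3, -0.9]
finger_gap: 63.9
```

```bash
python3 go.py 500 150 220 12
```

```text
clk 0.57 pos [ 238.2 -345.5  209.1] yaw [-8.997e+01  2.000e-02 -3.904e+01] gap 63.9 F [ 0.6 -0.3 -0.9]
dp [-108.8  -10.6  549.8] turn [-4.000e-02 -5.104e+01 -1.000e-02] rows 13.442400464365928 7.128645281182927
```

Emit:
{"fn": "servo_tool", "kwargs": {
  "commands": [
    {"dp": [-109,-11,550],"turn": [0,-51,0]},
    {"dp": [-109,-11,550],"turn": [0,-51,0]},
    {"dp": [-109,-11,550],"turn": [0,-51,0]},
    {"dp": [-109,-11,550],"turn": [0,-51,0]},
    {"dp": [-109,-11,550],"turn": [0,-51,0]}
  ]
}}

```text
clock: 0.98
eef_pos: [335.2, -161.2, 213.6]
eef_rot: [-1.57, -0.001, -0.056]
wrist_force: [0.5, -1.2, -0.1]
finger_gap: 56.6
```

```bash
python3 go.py 500 150 220 12
```

```text
clk 0.98 pos [ 335.2 -161.2  213.6] yaw [-8.998e+01 -3.000e-02 -3.220e+00] gap 56.6 F [ 0.5 -1.2 -0.1]
dp [147.   -6.3 319.9] turn [-1.000e-02 -1.522e+01  3.000e-02] rows 8.44519399254024 2.1258683246563854
```

Emit:
{"fn": "servo_tool", "kwargs": {
  "commands": [
    {"dp": [147,-6,320],"turn": [0,-15.2,0]},
    {"dp": [147,-6,320],"turn": [0,-15.2,0]},
    {"dp": [147,-6,320],"turn": [0,-15.2,0]},
    {"dp": [147,-6,320],"turn": [0,-15.2,0]},
    {"dp": [147,-6,320],"turn": [0,-15.2,0]}
  ]
}}

```text
clock: 1.4
eef_pos: [432.4, 23.4, 217.2]
eef_rot: [-1.571, -0.001, 0.21]
wrist_force: [-0.2, -0.8, 0.7]
finger_gap: 56.3
```

```bash
python3 go.py 500 130 190 12
```

```text
clk 1.4 pos [432.4  23.4 217.2] yaw [-9.000e+01 -5.000e-02  1.201e+01] gap 56.3 F [-0.2 -0.8  0.7]
dp [88.2 27.3 90.2] turn [-0.    0.01  0.05] rows 3.095212461376842 0.007257286280819224
```

Emit:
{"fn": "servo_tool", "kwargs": {
  "commands": [
    {"dp": [88,27,90]},
    {"dp": [88,27,90]},
    {"dp": [88,27,90]},
    {"dp": [88,27,90]}
  ]
}}

```text
$.commands[0]: bad value
```

```bash
python3 -c "
from h import *
s,c=snap('wrist','w1'); print(s['eef_pos'],s['qd'].round(3))"
```

```text
[432.44255537  23.44156328 217.21119213] [ 1.077e+00  5.680e-01 -5.910e-01 -1.000e-03  2.000e-02  1.080e+00]
```

View pics/w1.png

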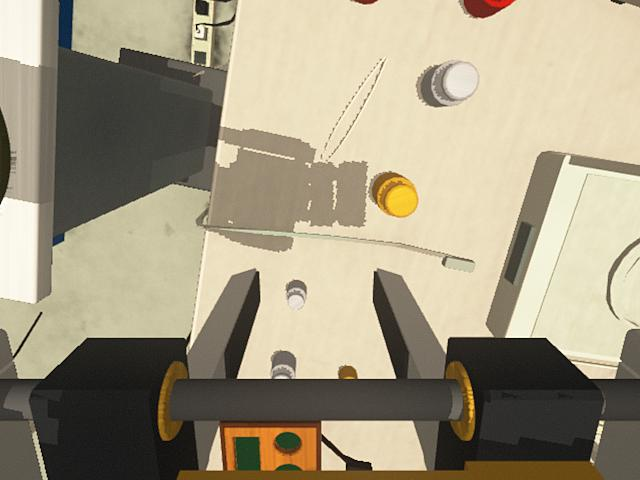

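This wrist view (taken mid-motion, so not for measuring) shows steel_large at (460,80), brass_large at (400,197), the tweezers around (355,110), steel_small at (296,295) and red look-alikes at the top edge (487,5). I choose the silver one at (460,80).

Emit:
{"fn": "servo_tool", "kwargs": {
  "commands": [
    {"dp": [88,27,90],"turn": [0,0,0]},
    {"dp": [88,27,90],"turn": [0,0,0]},
    {"dp": [88,27,90],"turn": [0,0,0]},
    {"dp": [88,27,90],"turn": [0,0,0]},
    {"dp": [88,27,90],"turn": [0,0,0]}
  ]
}}

```text
clock: 1.87
eef_pos: [501.8, 136.7, 189.0]
eef_rot: [-1.569, 0.001, 0.215]
wrist_force: [-0.5, -0.4, 0.2]
finger_gap: 56.4
```

```bash
python3 -c "
from h import *
s,c=snap('wrist','w1'); print(s['eef_pos'],s['qd'].round(3))"
```

```text
[501.77851874 136.70734615 188.9847634 ] [-0.058 -0.064  0.05  -0.008  0.011 -0.042]
```

View pics/w1.png

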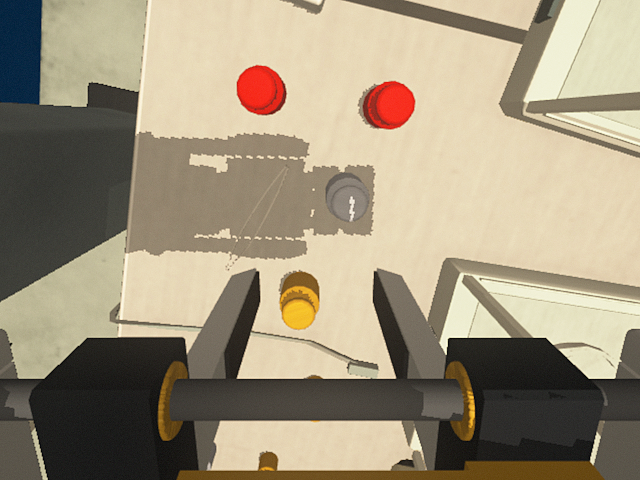

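```bash
python3 - <<'E'
from h import *
s,c=pickle.load(open('w1.pkl','rb'))
im=cv2.cvtColor(c['img'],cv2.COLOR_RGB2BGR)
cv2.imwrite('pics/w1c.png',cv2.resize(im[140:280,215:395],None,fx=4,fy=4,interpolation=cv2.INTER_CUBIC))
for n,u,v,z in [('SL',348,202,59),('BL',297,314,59),('R',258,90,59),('R',390,106,59),('twA',287,168,5),('twB',228,268,5)]: print(n,ray(s,c,u,v,z).round(1))
E
```

```text
SL [524.2 155.7  59. ]
BL [503.9  48.3  59. ]
R [438.  224.5  59. ]
R [537.8 234.7  59. ]
twA [468.  164.9   5. ]
twB [429.7  54.8   5. ]
```

View pics/w1c.png

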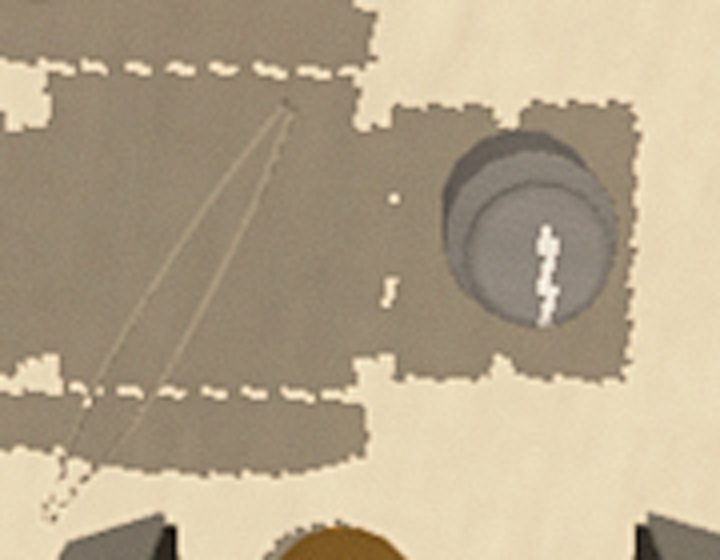

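Wrist view: steel_large's knob top at about (350,204), brass_large at (297,314) and reds at (258,90) and (390,106). Wrist and top cameras agree within about 3 mm, so I descend on steel_large.

```bash
python3 go.py 524 152.5 17 12
```

```text
clk 1.92 pos [501.3 135.3 189.7] yaw [-89.92  -0.    12.28] gap 56.1 F [-0.6 -0.5 -0.4]
dp [ 25.8 172.7  11.8] turn [-0.08  0.28  0.  ] rows 4.196519303170854 0.04057760351304788
```

Emit:
{"fn": "servo_tool", "kwargs": {
  "commands": [
    {"dp": [26,60,12],"turn": [0,0,0]},
    {"dp": [26,90,12],"turn": [0,0,0]},
    {"dp": [26,100,12],"turn": [0,0,0]},
    {"dp": [26,100,12],"turn": [0,0,0]}
  ]
}}

```text
clock: 2.25
eef_pos: [521.9, 151.0, 85.6]
eef_rot: [-1.57, 0.007, 0.213]
wrist_force: [-0.5, 0.1, 0.3]
finger_gap: 56.6
```

```bash
python3 -c "
from h import *
s,c=snap('wrist','w2'); print(s['eef_pos'],s['qd'].round(3))
for p in [(330,230),(330,260),(330,290),(330,320)]: print(p,ray(s,c,*p,59).round(1))"; python3 go.py 524 152.5 17 12
```

```text
[521.86859823 151.01621445  85.63911957] [-0.001 -0.081 -0.06   0.001  0.095 -0.001]
(330, 230) [525.1 171.6  59. ]
(330, 260) [529.  154.4  59. ]
(330, 290) [533.1 136.5  59. ]
(330, 320) [537.3 117.7  59. ]
clk 2.3 pos [523.  151.3  88.7] yaw [-89.93   0.21  12.23] gap 56.4 F [-0.7  0.6  1.3]
dp [ 1.5 71.7  0.9] turn [-0.07  0.22 -0.21] rows 1.720215751711315 0.043689166513424076
```

View pics/w2.png

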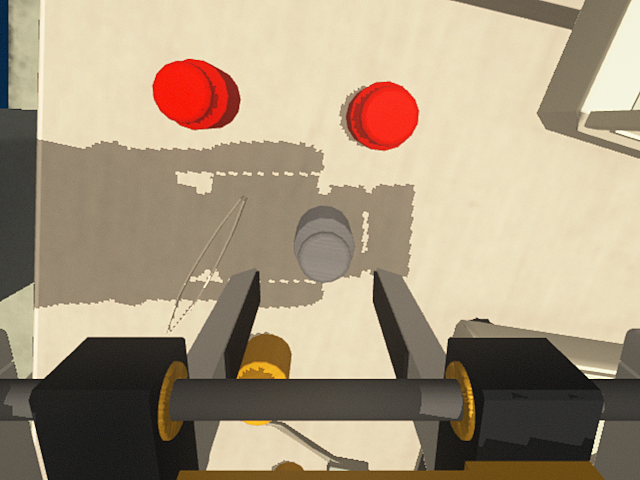

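The knob top at (325,257) sits between the jaws. The red ones at (185,92) and (388,115) are well clear.

Emit:
{"fn": "servo_tool", "kwargs": {
  "commands": [
    {"dp": [3,30,2.5],"turn": [0,0,0]},
    {"dp": [3,60,2.5],"turn": [0,0,0]},
    {"dp": [3,72,2.5],"turn": [0,0,0]},
    {"dp": [3,72,2.5],"turn": [0,0,0]},
    {"dp": [3,72,2.5],"turn": [0,0,0]}
  ]
}}

```text
clock: 2.72
eef_pos: [526.0, 154.1, 18.7]
eef_rot: [-1.57, 0.002, 0.213]
wrist_force: [0.0, 0.3, 0.2]
finger_gap: 56.4
```

Emit:
{"fn": "servo_tool", "kwargs": {
  "commands": [
    {"dp": [0,0,0],"turn": [0,0,0]},
    {"dp": [0,0,0],"turn": [0,0,0]},
    {"dp": [0,0,0],"turn": [0,0,0]},
    {"dp": [0,0,0],"turn": [0,0,0]},
    {"dp": [0,0,0],"turn": [0,0,0]}
  ],
  "grip": 1,
  "force": 30
}}

```text
clock: 3.13
eef_pos: [526.5, 154.1, 20.1]
eef_rot: [-1.57, 0.0, 0.213]
wrist_force: [-2.9, -1.4, 10.1]
finger_gap: 37.0
```

Emit:
{"fn": "servo_tool", "kwargs": {
  "commands": [
    {"dp": [0,0,0],"turn": [0,0,0]},
    {"dp": [0,0,0],"turn": [0,0,0]}
  ]
}}

```text
clock: 3.3
eef_pos: [526.5, 154.2, 20.3]
eef_rot: [-1.57, 0.0, 0.213]
wrist_force: [-0.0, 0.1, -4.9]
finger_gap: 37.2
```

Emit:
{"fn": "servo_tool", "kwargs": {
  "commands": [
    {"dp": [0,-30,0],"turn": [0,0,0]},
    {"dp": [0,-70,0],"turn": [0,0,0]},
    {"dp": [0,-105,0],"turn": [0,0,0]},
    {"dp": [0,-110,0],"turn": [0,0,0]}
  ],
  "force": 40
}}

```text
clock: 3.63
eef_pos: [528.6, 154.6, 136.2]
eef_rot: [-1.57, -0.008, 0.213]
wrist_force: [0.4, 0.8, -2.8]
finger_gap: 37.1
```

```bash
python3 go.py 480 -410 140 12
```

```text
clk 3.63 pos [528.6 154.6 136.2] yaw [-89.93  -0.45  12.21] gap 37.1 F [ 0.4  0.8 -2.8]
dp [-166.8   -5.8 -541.5] turn [-0.07  0.21  0.45] rows 13.58917054771287 0.06975216263603935
```

Emit:
{"fn": "servo_tool", "kwargs": {
  "commands": [
    {"dp": [-8,-5,-25],"turn": [0,0,0]},
    {"dp": [-18,-6,-60],"turn": [0,0,0]},
    {"dp": [-30,-6,-98],"turn": [0,0,0]},
    {"dp": [-42,-6,-136],"turn": [0,0,0]},
    {"dp": [-54,-6,-175],"turn": [0,0,0]}
  ]
}}

```text
clock: 4.05
eef_pos: [511.8, -29.3, 140.6]
eef_rot: [-1.569, -0.007, 0.214]
wrist_force: [1.4, 0.4, -5.0]
finger_gap: 36.9
```

```bash
python3 go.py 480 -410 140 12
```

```text
clk 4.05 pos [511.8 -29.3 140.6] yaw [-89.91  -0.38  12.25] gap 36.9 F [ 1.4  0.4 -5. ]
dp [-111.9   -0.7 -365.3] turn [-0.09  0.25  0.38] rows 9.160610368274403 0.06501481564115348
```

Emit:
{"fn": "servo_tool", "kwargs": {
  "commands": [
    {"dp": [-12,0,-38],"turn": [0,0,0]},
    {"dp": [-24,0,-78],"turn": [0,0,0]},
    {"dp": [-36,0,-117],"turn": [0,0,0]},
    {"dp": [-48,0,-156],"turn": [0,0,0]},
    {"dp": [-60,0,-195],"turn": [0,0,0]}
  ]
}}

```text
clock: 4.47
eef_pos: [493.5, -234.4, 138.9]
eef_rot: [-1.568, -0.006, 0.214]
wrist_force: [1.6, 0.4, -5.3]
finger_gap: 37.0
```

```bash
python3 go.py 480 -410 140 12
```

```text
clk 4.47 pos [ 493.5 -234.4  138.9] yaw [-89.85  -0.32  12.25] gap 37.0 F [ 1.6  0.4 -5.3]
dp [ -50.5   -1.9 -168.8] turn [-0.15  0.25  0.32] rows 4.2243684689049115 0.06022308941245565
```

Emit:
{"fn": "servo_tool", "kwargs": {
  "commands": [
    {"dp": [-12,-2,-38],"turn": [0,0,0]},
    {"dp": [-24,-2,-78],"turn": [0,0,0]},
    {"dp": [-36,-2,-117],"turn": [0,0,0]},
    {"dp": [-46,-2,-150],"turn": [0,0,0]},
    {"dp": [-50,-2,-168],"turn": [0,0,0]}
  ]
}}

```text
clock: 4.88
eef_pos: [478.6, -412.5, 138.5]
eef_rot: [-1.567, -0.004, 0.211]
wrist_force: [0.3, 0.1, -5.7]
finger_gap: 36.8
```

Emit:
{"fn": "servo_tool", "kwargs": {
  "commands": [
    {"dp": [0,0,0],"turn": [0,0.3,0.3]},
    {"dp": [0,0,0],"turn": [0,0.3,0.3]}
  ]
}}

```text
clock: 5.05
eef_pos: [477.6, -413.0, 136.4]
eef_rot: [-1.565, 0.003, 0.204]
wrist_force: [0.3, 1.1, -5.8]
finger_gap: 37.0
```

```bash
python3 -c "
from h import *
s,c=snap('wrist','w3'); print(s['eef_pos'],s['qd'].round(3))"
```

```text
[ 477.64956452 -413.03566774  136.41333084] [ 0.036 -0.031  0.032  0.014 -0.003 -0.003]
```

View pics/w3.png

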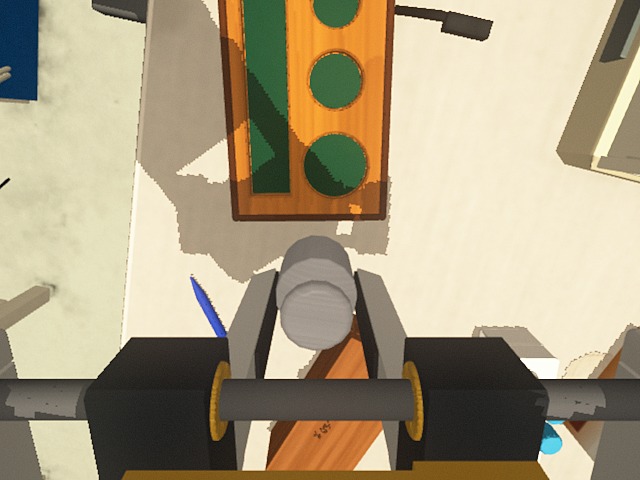

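```bash
cat > blk.py <<'E'
from h import *
def wells(fn,zs=(23,31)):
    s,c=pickle.load(open(fn+'.pkl','rb'))
    hsv=cv2.cvtColor(c['img'],cv2.COLOR_RGB2HSV)
    g=cv2.inRange(hsv,(55,60,20),(95,255,255))
    cs,_=cv2.findContours(g,cv2.RETR_EXTERNAL,cv2.CHAIN_APPROX_NONE)
    for k in cs:
        if cv2.contourArea(k)>600:
            (u,v),(w,h),a=cv2.minAreaRect(k); 
            d=np.linalg.norm(ray(s,c,u,v,23)-ray(s,c,u+w,v,23))
            print('green',round(u),round(v),round(w,1),round(h,1),round(a,1),'mmw',d.round(1),[ray(s,c,u,v,z).round(1)[:2] for z in zs])
if __name__=='__main__':
    import sys; wells(sys.argv[1])
    s,c=pickle.load(open(sys.argv[1]+'.pkl','rb'))
    for p in [(220,0),(233,219),(383,217),(394,0),(249,193),(290,193),(245,0),(285,0)]:
        print(p,ray(s,c,*p,31).round(1))
E
python3 blk.py w3
```

```text
green 340 158 60.6 43.8 40.4 mmw 45.1 [array([ 484.5, -359.5]), array([ 483.9, -358.9])]
green 334 80 53.0 49.0 90.0 mmw 37.5 [array([ 468.9, -307.5]), array([ 468.7, -308.3])]
green 336 13 26.0 43.0 90.0 mmw 17.6 [array([ 460.3, -265.4]), array([ 460.4, -267.4])]
green 266 96 192.5 41.0 88.3 mmw 137.5 [array([ 423.4, -327.2]), array([ 424.5, -327.5])]
(220, 0) [ 384.7 -275.2   31. ]
(233, 219) [ 414.7 -419.7   31. ]
(383, 217) [ 525.3 -395.2   31. ]
(394, 0) [ 496.2 -252.2   31. ]
(249, 193) [ 423.4 -397.6   31. ]
(290, 193) [ 453.2 -391.4   31. ]
(245, 0) [ 400.7 -271.9   31. ]
(285, 0) [ 426.4 -266.6   31. ]
```

```bash
python3 - <<'E'
from h import *
s,c=pickle.load(open('w3.pkl','rb'))
print(ray(s,c,336.5,165.5,27),ray(s,c,335.5,80,27))
# weight knob top in view: (317,315)
print(ray(s,c,317,315,136.4-20.3+59), s['eef_pos'])
yaw=np.radians(12.3);R=np.array([[np.cos(yaw),-np.sin(yaw)],[np.sin(yaw),np.cos(yaw)]])
loc=dict(L=(19.5,-48),M=(19.5,11),S=(19.5,60),G=(-28.5,0))
est=[('L',(482.3,-366.5)),('M',(471,-307.8)),('S',(459.4,-260.5)),('G',(425.8,-329.1)),('L',ray(s,c,336.5,165.5,27)[:2]),('M',ray(s,c,335.5,80,27)[:2]),('G',(424,-327.4))]
o=[np.array(p)-R@loc[k] for k,p in est]; print(np.round(o,1)); o=np.mean(o,0)
for k in loc: print(k,(o+R@loc[k]).round(1))
E
python3 go.py 482 -365.5 100 12.3
```

```text
[ 482.90851166 -365.05389924   27.        ] [ 469.42009412 -307.40908366   27.        ]
[ 477.66287703 -410.78290472  175.1       ] [ 477.64956452 -413.03566774  136.41333084]
[[ 453.  -323.8]
 [ 454.3 -322.7]
 [ 453.1 -323.3]
 [ 453.6 -323. ]
 [ 453.6 -322.3]
 [ 452.7 -322.3]
 [ 451.8 -321.3]]
L [ 482.5 -365.4]
M [ 469.9 -307.8]
S [ 459.5 -259.9]
G [ 425.3 -328.7]
clk 5.1 pos [ 478.2 -412.   136.9] yaw [-89.66   0.14  11.77] gap 37.1 F [-0.   0.9 -5.9]
dp [13.3 37.1 44.5] turn [-0.34 -0.53 -0.13] rows 1.4264165267508044 0.08909217086988933
```

Emit:
{"fn": "servo_tool", "kwargs": {
  "commands": [
    {"dp": [13,0,25],"turn": [-0.3,-0.5,0]},
    {"dp": [13,0,43.5],"turn": [-0.3,-0.5,0]},
    {"dp": [13,25,43.5],"turn": [-0.3,-0.5,0]},
    {"dp": [13,50,43.5],"turn": [-0.3,-0.5,0]},
    {"dp": [13,62,43.5],"turn": [-0.3,-0.5,0]}
  ]
}}

```text
clock: 5.52
eef_pos: [481.3, -363.9, 72.4]
eef_rot: [-1.567, 0.004, 0.216]
wrist_force: [0.0, 0.8, -4.5]
finger_gap: 37.4
```

Emit:
{"fn": "servo_tool", "kwargs": {
  "commands": [
    {"dp": [0,0,0],"turn": [0,0,0]},
    {"dp": [0,0,0],"turn": [0,0,0]}
  ]
}}

```text
clock: 5.68
eef_pos: [481.2, -363.0, 72.1]
eef_rot: [-1.566, 0.005, 0.217]
wrist_force: [-0.3, -0.8, -4.5]
finger_gap: 36.6
```

```bash
python3 -c "
from h import *
s,c=snap('wrist','w4'); print(s['eef_pos'],s['qd'].round(3))"; python3 go.py 482.5 -366.5 43.5 12.3
```

```text
[ 481.23162803 -362.95113038   72.05714471] [-0.009 -0.024 -0.033 -0.002  0.009  0.   ]
clk 5.73 pos [ 481.7 -363.7   73.2] yaw [-89.82   0.22  12.42] gap 36.7 F [-0.6 -0.2 -4.4]
dp [ 0.3 29.7 -3. ] turn [-0.18  0.12 -0.23] rows 0.7149876916258853 0.04413151028816037
```

View pics/w4.png

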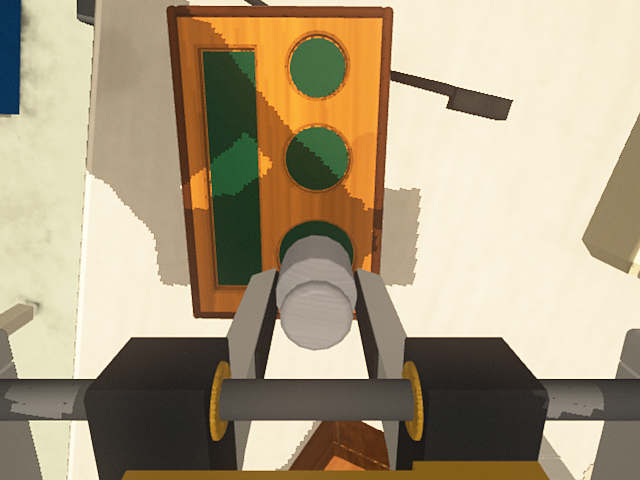

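```bash
python3 - <<'E'
from h import *
s,c=pickle.load(open('w4.pkl','rb'))
print([ray(s,c,u,v,z).round(1) for u,v,z in [(318,66.5,29),(319,158,29),(317,221,31),(317,221,23)]])
E
```

```text
[array([ 459.3, -259.8,   29. ]), array([ 470.3, -306.7,   29. ]), array([ 477.1, -342.4,   31. ]), array([ 477.5, -344.4,   23. ])]
```

All four recesses agree across views to about 1 mm: small (318,67), medium (319,157), far edge of the large well (317,221). Lowering.

Emit:
{"fn": "servo_tool", "kwargs": {
  "commands": [
    {"dp": [0.5,12,-2.5],"turn": [-0.2,0,-0.2]},
    {"dp": [0.5,20,-2.5],"turn": [-0.2,0,-0.2]},
    {"dp": [0.5,24,-2.5],"turn": [-0.2,0,-0.2]},
    {"dp": [0.5,26,-2.5],"turn": [-0.2,0,-0.2]}
  ]
}}

```text
clock: 6.07
eef_pos: [482.5, -365.8, 47.0]
eef_rot: [-1.571, 0.001, 0.217]
wrist_force: [0.7, -0.4, -4.3]
finger_gap: 37.0
```

Emit:
{"fn": "servo_tool", "kwargs": {
  "commands": [
    {"dp": [0,1,0],"turn": [0,0,0]},
    {"dp": [0,2,0],"turn": [0,0,0]}
  ]
}}

```text
clock: 6.23
eef_pos: [482.6, -366.0, 45.4]
eef_rot: [-1.571, 0.0, 0.217]
wrist_force: [-0.5, -0.1, -4.8]
finger_gap: 36.9
```

Emit:
{"fn": "servo_tool", "kwargs": {
  "commands": [
    {"dp": [0,1,0],"turn": [0,0,0]},
    {"dp": [0,2,0],"turn": [0,0,0]},
    {"dp": [0,2,0],"turn": [0,0,0]}
  ]
}}

```text
clock: 6.48
eef_pos: [482.6, -366.0, 43.4]
eef_rot: [-1.571, 0.0, 0.217]
wrist_force: [0.6, 0.9, -4.5]
finger_gap: 36.9
```

Emit:
{"fn": "servo_tool", "kwargs": {
  "commands": [
    {"dp": [0,1,0],"turn": [0,0,0]},
    {"dp": [0,1,0],"turn": [0,0,0]},
    {"dp": [0,1,0],"turn": [0,0,0]}
  ]
}}

```text
clock: 6.73
eef_pos: [482.8, -366.1, 43.1]
eef_rot: [-1.572, 0.0, 0.217]
wrist_force: [-3.6, 1.9, 4.2]
finger_gap: 37.2
```

Contact: Fz went from −4.5 N to +4 N. Releasing.

Emit:
{"fn": "servo_tool", "kwargs": {
  "commands": [
    {"dp": [0,0,0],"turn": [0,0,0]},
    {"dp": [0,0,0],"turn": [0,0,0]},
    {"dp": [0,0,0],"turn": [0,0,0]},
    {"dp": [0,0,0],"turn": [0,0,0]}
  ],
  "grip": -0.2
}}

```text
clock: 7.07
eef_pos: [482.9, -366.2, 43.2]
eef_rot: [-1.572, -0.0, 0.217]
wrist_force: [-0.2, -0.8, -0.2]
finger_gap: 56.0
```

Emit:
{"fn": "servo_tool", "kwargs": {
  "commands": [
    {"dp": [0,-30,0],"turn": [0,0,0]},
    {"dp": [0,-65,0],"turn": [0,0,0]},
    {"dp": [0,-80,0],"turn": [0,0,0]},
    {"dp": [0,-80,0],"turn": [0,0,0]}
  ]
}}

```text
clock: 7.4
eef_pos: [484.2, -367.2, 127.3]
eef_rot: [-1.577, -0.004, 0.217]
wrist_force: [0.9, -0.7, 1.2]
finger_gap: 56.3
```

```bash
python3 -c "
from h import *
s,c=snap('wrist','w5'); print(s['eef_pos'],s['qd'].round(3))"; python3 go.py 440 -190 140 12.3
```

```text
[ 484.15889017 -367.20631142  127.29324398] [-0.002  0.05   0.06  -0.001 -0.058 -0.001]
clk 7.45 pos [ 483.4 -366.6  124.7] yaw [-90.22  -0.12  12.42] gap 56.3 F [-0.1 -0.5 -1.2]
dp [ -4.4 -15.9 181.8] turn [0.22 0.12 0.13] rows 4.376858623467207 0.03857216656948987
```

View pics/w5.png

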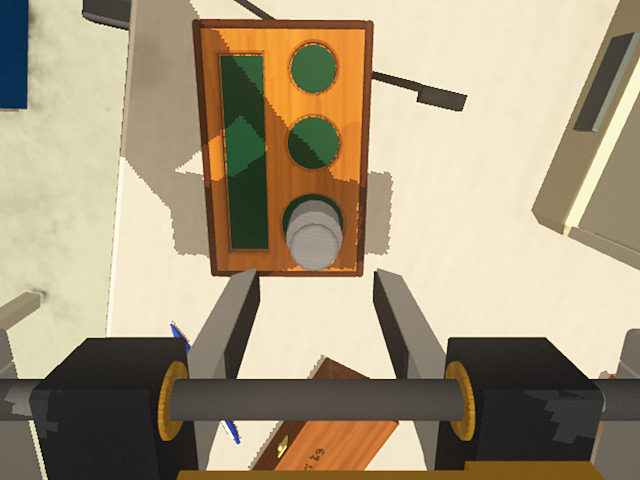

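Steel_large stands upright in its well at (313,240). On to the medium weight.

Emit:
{"fn": "servo_tool", "kwargs": {
  "commands": [
    {"dp": [-4,-16,40],"turn": [0.2,0.1,0.1]},
    {"dp": [-4,-16,80],"turn": [0.2,0.1,0.1]},
    {"dp": [-4,-16,120],"turn": [0.2,0.1,0.1]},
    {"dp": [-4,-16,160],"turn": [0.2,0.1,0.1]},
    {"dp": [-4,-16,178],"turn": [0.2,0.1,0.1]}
  ]
}}

```text
clock: 7.87
eef_pos: [439.5, -190.0, 138.5]
eef_rot: [-1.569, 0.002, 0.216]
wrist_force: [-0.6, -0.0, 0.7]
finger_gap: 56.3
```

Emit:
{"fn": "servo_tool", "kwargs": {
  "commands": [
    {"dp": [0,15,2],"turn": [0,0,0]},
    {"dp": [0,30,2],"turn": [0,0,0]},
    {"dp": [0,30,2],"turn": [0,0,0]}
  ]
}}

```text
clock: 8.12
eef_pos: [437.4, -186.7, 105.2]
eef_rot: [-1.565, 0.006, 0.217]
wrist_force: [-0.8, -0.5, -0.5]
finger_gap: 56.3
```

```bash
python3 -c "
from h import *
s,c=snap('wrist','w6'); print(s['eef_pos'],s['qd'].round(3))"; python3 go.py 434.7 -169.7 60 12.3
```

```text
[ 437.36644395 -186.72304392  105.20114699] [-0.015 -0.024 -0.054 -0.002  0.068 -0.003]
clk 8.17 pos [ 438.  -187.4  106.7] yaw [-89.75   0.26  12.41] gap 56.5 F [-0.1  0.6 -0. ]
dp [ 0.8 46.8 17.8] turn [-0.25  0.11 -0.26] rows 1.2002889749015482 0.05263309538122837
```

View pics/w6.png

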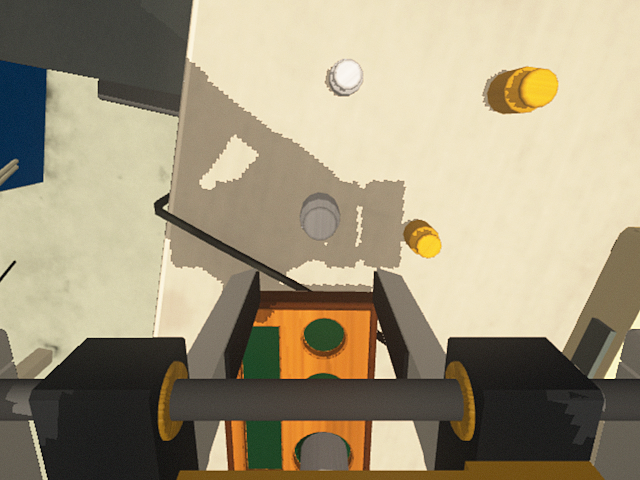

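```bash
python3 - <<'E'
from h import *
s,c=pickle.load(open('w6.pkl','rb'))
for n,u,v,z in [('SM',321,218,43),('BS',429,243,34),('SS',348,76,34)]: print(n,ray(s,c,u,v,z).round(1))
E
python3 go.py 435.5 -168 13 12.3
```

```text
SM [ 436.4 -169.    43. ]
BS [ 512.  -172.3   34. ]
SS [433.5 -81.5  34. ]
clk 8.17 pos [ 438.  -187.4  106.7] yaw [-89.75   0.26  12.41] gap 56.5 F [-0.1  0.6 -0. ]
dp [ 2.1 93.8 19.1] turn [-0.25  0.11 -0.26] rows 2.295542088421548 0.05263309538122837
```

Steel_medium's knob is at (321,218); brass_small at (429,243) stands about 76 mm off and steel_small is at (348,76).

Emit:
{"fn": "servo_tool", "kwargs": {
  "commands": [
    {"dp": [2,20,18],"turn": [-0.2,0.1,-0.2]},
    {"dp": [2,50,18],"turn": [-0.2,0.1,-0.2]},
    {"dp": [2,80,18],"turn": [-0.2,0.1,-0.2]},
    {"dp": [2,92,18],"turn": [-0.2,0.1,-0.2]},
    {"dp": [2,93,18],"turn": [-0.2,0.1,-0.2]}
  ],
  "grip": 0.0
}}

```text
clock: 8.58
eef_pos: [434.3, -168.7, 11.6]
eef_rot: [-1.567, 0.005, 0.214]
wrist_force: [-0.6, 0.5, 0.7]
finger_gap: 47.3
```

Emit:
{"fn": "servo_tool", "kwargs": {
  "commands": [
    {"dp": [0,0,0],"turn": [0,0,0]},
    {"dp": [0,0,0],"turn": [0,0,0]}
  ]
}}

```text
clock: 8.75
eef_pos: [434.7, -169.1, 12.3]
eef_rot: [-1.568, 0.004, 0.214]
wrist_force: [0.3, 0.4, 0.6]
finger_gap: 47.2
```

Emit:
{"fn": "servo_tool", "kwargs": {
  "commands": [
    {"dp": [0,0,0],"turn": [0,0,0]},
    {"dp": [0,0,0],"turn": [0,0,0]},
    {"dp": [0,0,0],"turn": [0,0,0]},
    {"dp": [0,0,0],"turn": [0,0,0]},
    {"dp": [0,0,0],"turn": [0,0,0]}
  ],
  "grip": 1,
  "force": 25
}}

```text
clock: 9.17
eef_pos: [435.1, -169.3, 12.9]
eef_rot: [-1.568, 0.003, 0.214]
wrist_force: [-1.2, -0.4, 6.3]
finger_gap: 27.1
```

Emit:
{"fn": "servo_tool", "kwargs": {
  "commands": [
    {"dp": [0,0,0],"turn": [0,0,0]},
    {"dp": [0,0,0],"turn": [0,0,0]}
  ]
}}

```text
clock: 9.33
eef_pos: [435.1, -169.3, 13.0]
eef_rot: [-1.568, 0.003, 0.214]
wrist_force: [-0.2, 0.9, -0.7]
finger_gap: 27.4
```

Emit:
{"fn": "servo_tool", "kwargs": {
  "commands": [
    {"dp": [0,-30,0],"turn": [0,0,0]},
    {"dp": [0,-65,-5],"turn": [0,0,0]},
    {"dp": [2,-80,-35],"turn": [0,0,0]},
    {"dp": [3,-80,-72],"turn": [0,0,0]},
    {"dp": [4,-80,-105],"turn": [0,0,0]}
  ],
  "force": 35
}}

```text
clock: 9.75
eef_pos: [462.3, -272.9, 94.0]
eef_rot: [-1.57, 0.002, 0.215]
wrist_force: [0.9, -0.6, -3.3]
finger_gap: 26.9
```

```bash
python3 go.py 470 -307.5 75 12.3
```

```text
clk 9.75 pos [ 462.3 -272.9   94. ] yaw [-89.96   0.09  12.32] gap 26.9 F [ 0.9 -0.6 -3.3]
dp [  0.2  19.  -35.5] turn [-0.04  0.02 -0.09] rows 0.9658694915226093 0.014165310898022681
```

Emit:
{"fn": "servo_tool", "kwargs": {
  "commands": [
    {"dp": [0,5,-30],"turn": [0,0,0]},
    {"dp": [0,19,-36],"turn": [0,0,0]},
    {"dp": [0,19,-36],"turn": [0,0,0]},
    {"dp": [0,19,-36],"turn": [0,0,0]}
  ]
}}

```text
clock: 10.08
eef_pos: [469.2, -307.4, 74.1]
eef_rot: [-1.568, 0.003, 0.214]
wrist_force: [0.1, 0.0, -1.7]
finger_gap: 27.1
```

```bash
python3 -c "
from h import *
s,c=snap('wrist','w7'); print(s['eef_pos'],s['qd'].round(3))"; python3 go.py 470 -307.5 42 12.3
```

```text
[ 469.18583318 -307.42739755   74.06417582] [ 0.02  -0.035  0.001  0.001  0.004  0.004]
clk 10.13 pos [ 469.6 -307.2   74.9] yaw [-89.9    0.14  12.33] gap 27.3 F [-0.4 -0.5 -1.6]
dp [ 0.4 32.9 -0.4] turn [-0.1   0.03 -0.14] rows 0.7885372077327765 0.024251047652538566
```

View pics/w7.png

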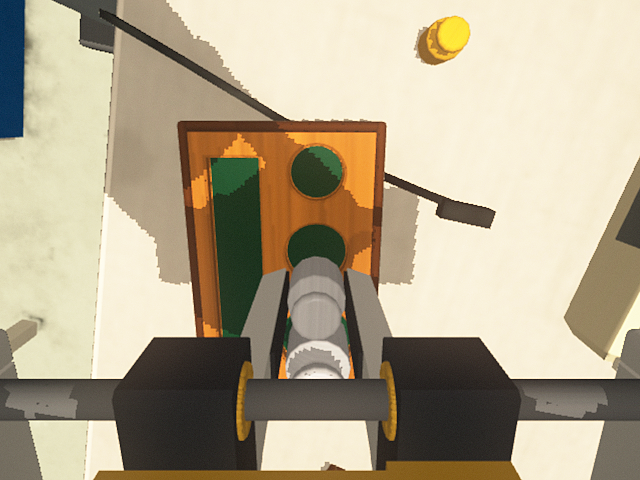

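The medium weight (knob at 317,315) is lined up with the medium well, whose far edge is at (316,224). Lowering.

Emit:
{"fn": "servo_tool", "kwargs": {
  "commands": [
    {"dp": [0.4,14,-0.4],"turn": [0,0,0]},
    {"dp": [0.4,24,-0.4],"turn": [0,0,0]},
    {"dp": [0.4,31,-0.4],"turn": [0,0,0]},
    {"dp": [0.4,34,-0.4],"turn": [0,0,0]},
    {"dp": [0.4,35,-0.4],"turn": [0,0,0]}
  ]
}}

```text
clock: 10.55
eef_pos: [469.9, -307.0, 39.5]
eef_rot: [-1.568, 0.003, 0.216]
wrist_force: [0.7, -0.3, -2.1]
finger_gap: 26.8
```

Emit:
{"fn": "servo_tool", "kwargs": {
  "commands": [
    {"dp": [0,1,0],"turn": [0,0,0]},
    {"dp": [0,2,0],"turn": [0,0,0]},
    {"dp": [0,2.5,0],"turn": [0,0,0]}
  ]
}}

```text
clock: 10.8
eef_pos: [470.0, -307.0, 37.3]
eef_rot: [-1.569, 0.003, 0.216]
wrist_force: [0.0, -0.2, -2.0]
finger_gap: 27.1
```

Emit:
{"fn": "servo_tool", "kwargs": {
  "commands": [
    {"dp": [0,1,0],"turn": [0,0,0]},
    {"dp": [0,1.5,0],"turn": [0,0,0]},
    {"dp": [0,1.5,0],"turn": [0,0,0]}
  ]
}}

```text
clock: 11.05
eef_pos: [470.1, -307.2, 36.0]
eef_rot: [-1.569, 0.002, 0.216]
wrist_force: [0.8, -0.2, -0.8]
finger_gap: 27.0
```

Emit:
{"fn": "servo_tool", "kwargs": {
  "commands": [
    {"dp": [0,0.7,0],"turn": [0,0,0]},
    {"dp": [0,0.7,0],"turn": [0,0,0]}
  ]
}}

```text
clock: 11.22
eef_pos: [470.2, -307.2, 36.0]
eef_rot: [-1.569, 0.002, 0.216]
wrist_force: [-3.7, 1.8, 6.7]
finger_gap: 27.1
```

Contact (+6.7 N). I'll release, then rise.

Emit:
{"fn": "servo_tool", "kwargs": {
  "commands": [
    {"dp": [0,0,0],"turn": [0,0,0]},
    {"dp": [0,0,0],"turn": [0,0,0]},
    {"dp": [0,0,0],"turn": [0,0,0]},
    {"dp": [0,0,0],"turn": [0,0,0]}
  ],
  "grip": 0.0
}}

```text
clock: 11.55
eef_pos: [470.2, -307.2, 35.9]
eef_rot: [-1.569, 0.002, 0.216]
wrist_force: [0.5, 0.9, -1.0]
finger_gap: 46.2
```

Emit:
{"fn": "servo_tool", "kwargs": {
  "commands": [
    {"dp": [0,-30,0],"turn": [0,0,0]},
    {"dp": [0,-60,0],"turn": [0,0,0]},
    {"dp": [0,-70,25],"turn": [0,0,0]},
    {"dp": [0,-72,60],"turn": [0,0,0]},
    {"dp": [0,-72,95],"turn": [0,0,0]}
  ]
}}

```text
clock: 11.97
eef_pos: [449.9, -214.0, 108.9]
eef_rot: [-1.571, 0.001, 0.214]
wrist_force: [0.3, 0.7, -0.2]
finger_gap: 46.8
```

```bash
python3 go.py 436 -100 100 12.3
```

```text
clk 11.97 pos [ 449.9 -214.   108.9] yaw [-8.999e+01  4.000e-02  1.228e+01] gap 46.8 F [ 0.3  0.7 -0.2]
dp [ 10.7   8.9 114.3] turn [-0.01 -0.02 -0.04] rows 2.7616397314372287 0.006565052518226772
```

Emit:
{"fn": "servo_tool", "kwargs": {
  "commands": [
    {"dp": [4,3,40],"turn": [0,0,0]},
    {"dp": [8,6,80],"turn": [0,0,0]},
    {"dp": [11,9,108],"turn": [0,0,0]},
    {"dp": [11,9,114],"turn": [0,0,0]},
    {"dp": [11,9,114],"turn": [0,0,0]}
  ]
}}

```text
clock: 12.38
eef_pos: [436.3, -99.0, 100.1]
eef_rot: [-1.571, 0.001, 0.217]
wrist_force: [0.7, -2.1, 0.8]
finger_gap: 46.7
```

```bash
python3 -c "
from h import *
s,c=snap('wrist','w8'); print(s['eef_pos'],s['qd'].round(3))"; python3 go.py 433 -80.5 12 12.3
```

```text
[436.2924046  -99.00246554 100.05832423] [-0.054  0.021 -0.038 -0.005 -0.    -0.033]
clk 12.43 pos [ 436.7 -100.2  100.2] yaw [-9.001e+01  1.000e-02  1.236e+01] gap 46.9 F [ 0.9 -0.5 -0.2]
dp [ 0.7 88.2 20. ] turn [ 0.01  0.06 -0.01] rows 2.1680935591935975 0.00920921311253273
```

View pics/w8.png

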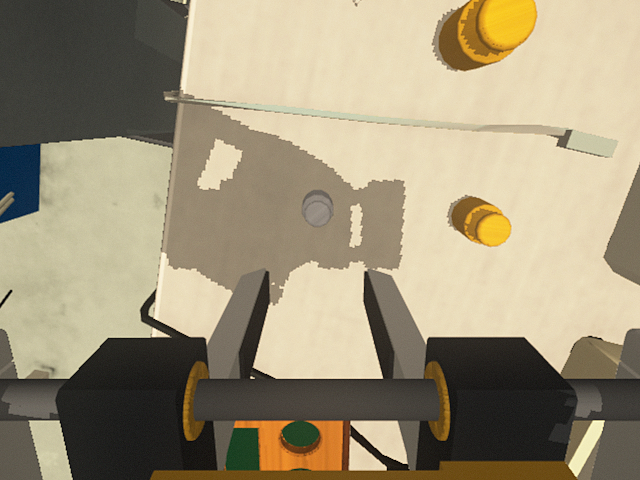

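```bash
python3 - <<'E'
from h import *
s,c=pickle.load(open('w8.pkl','rb'))
for n,u,v,z in [('SS',318,210,34),('BM',493,230,43)]: print(n,ray(s,c,u,v,z).round(1))
E
```

```text
SS [432.9 -77.6  34. ]
BM [543.4 -64.4  43. ]
```

Steel_small's knob is at (318,210), brass_medium at (493,230) and brass_large at (505,20), both clear of the jaws.

Emit:
{"fn": "servo_tool", "kwargs": {
  "commands": [
    {"dp": [1,20,21.5],"turn": [0,0,0]},
    {"dp": [1,50,21.5],"turn": [0,0,0]},
    {"dp": [1,78,21.5],"turn": [0,0,0]},
    {"dp": [1,87,21.5],"turn": [0,0,0]},
    {"dp": [1,88,21.5],"turn": [0,0,0]}
  ],
  "grip": 0.15
}}

```text
clock: 12.85
eef_pos: [432.3, -79.8, 10.7]
eef_rot: [-1.57, 0.003, 0.214]
wrist_force: [-0.6, -0.3, 0.1]
finger_gap: 40.0
```

Emit:
{"fn": "servo_tool", "kwargs": {
  "commands": [
    {"dp": [0,0,0],"turn": [0,0,0]},
    {"dp": [0,0,0],"turn": [0,0,0]}
  ]
}}

```text
clock: 13.02
eef_pos: [433.0, -80.6, 11.7]
eef_rot: [-1.57, 0.002, 0.214]
wrist_force: [0.3, 0.3, 0.6]
finger_gap: 39.7
```

Emit:
{"fn": "servo_tool", "kwargs": {
  "commands": [
    {"dp": [0,0,0],"turn": [0,0,0]},
    {"dp": [0,0,0],"turn": [0,0,0]},
    {"dp": [0,0,0],"turn": [0,0,0]},
    {"dp": [0,0,0],"turn": [0,0,0]},
    {"dp": [0,0,0],"turn": [0,0,0]}
  ],
  "grip": 1,
  "force": 20
}}

```text
clock: 13.43
eef_pos: [433.5, -80.8, 12.4]
eef_rot: [-1.571, 0.001, 0.214]
wrist_force: [-1.1, -0.8, 7.5]
finger_gap: 21.0
```

Emit:
{"fn": "servo_tool", "kwargs": {
  "commands": [
    {"dp": [0,0,0],"turn": [0,0,0]},
    {"dp": [0,0,0],"turn": [0,0,0]}
  ]
}}

```text
clock: 13.6
eef_pos: [433.5, -80.8, 12.6]
eef_rot: [-1.571, 0.001, 0.214]
wrist_force: [0.6, -0.2, -0.6]
finger_gap: 21.1
```

Emit:
{"fn": "servo_tool", "kwargs": {
  "commands": [
    {"dp": [0,-30,0],"turn": [0,0,0]},
    {"dp": [0,-65,-10],"turn": [0,0,0]},
    {"dp": [-3,-70,-45],"turn": [0,0,0]},
    {"dp": [-6,-70,-82],"turn": [0,0,0]},
    {"dp": [-9,-70,-120],"turn": [0,0,0]}
  ],
  "force": 30
}}

```text
clock: 14.02
eef_pos: [450.5, -201.2, 83.4]
eef_rot: [-1.572, -0.0, 0.215]
wrist_force: [-0.2, 0.2, -1.3]
finger_gap: 20.5
```

```bash
python3 go.py 459.4 -260.5 70 12.3
```

```text
clk 14.02 pos [ 450.5 -201.2   83.4] yaw [-9.006e+01 -2.000e-02  1.233e+01] gap 20.5 F [-0.2  0.2 -1.3]
dp [ -4.   13.5 -59.8] turn [0.06 0.03 0.02] rows 1.4735952818375984 0.010125209499912871
```

Emit:
{"fn": "servo_tool", "kwargs": {
  "commands": [
    {"dp": [-2,5,-35],"turn": [0,0,0]},
    {"dp": [-4,13,-56],"turn": [0,0,0]},
    {"dp": [-4,13,-60],"turn": [0,0,0]},
    {"dp": [-4,13,-60],"turn": [0,0,0]},
    {"dp": [-4,13,-60],"turn": [0,0,0]}
  ]
}}

```text
clock: 14.43
eef_pos: [459.3, -260.0, 70.4]
eef_rot: [-1.571, 0.0, 0.215]
wrist_force: [0.1, -0.5, -1.3]
finger_gap: 20.4
```

```bash
python3 -c "
from h import *
s,c=snap('wrist','w9'); print(s['eef_pos'],s['qd'].round(3))"; python3 go.py 459.4 -260.5 40 12.3
```

```text
[ 459.26782368 -259.9573405    70.39869416] [ 0.016 -0.016  0.006  0.001 -0.001  0.002]
clk 14.48 pos [ 459.4 -259.6   70.6] yaw [-9.004e+01 -1.000e-02  1.237e+01] gap 20.9 F [-0.5  0.1 -0.4]
dp [-0.2 30.6 -0.8] turn [0.04 0.07 0.01] rows 0.7341204946126992 0.011884554529683641
```

View pics/w9.png

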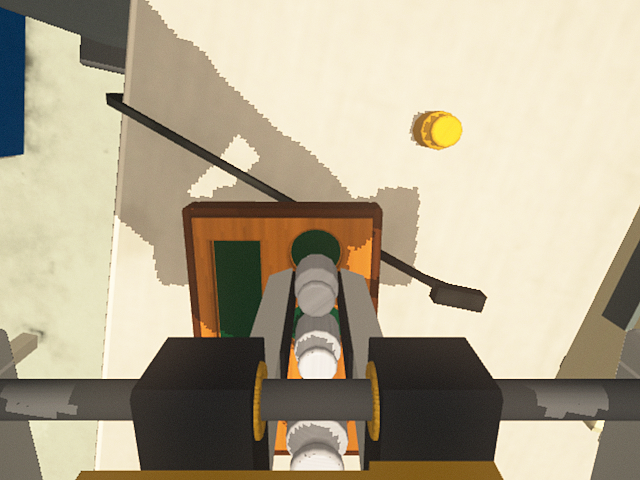

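The small weight (317,298) is centred on the small well, which spans u 291–341. The medium at (318,360) and large at (315,455) both stand upright. Lowering.

Emit:
{"fn": "servo_tool", "kwargs": {
  "commands": [
    {"dp": [0,14,-0.8],"turn": [0,0,0]},
    {"dp": [0,24,-0.8],"turn": [0,0,0]},
    {"dp": [0,30,-0.8],"turn": [0,0,0]},
    {"dp": [0,31,-0.8],"turn": [0,0,0]},
    {"dp": [0,32,-0.8],"turn": [0,0,0]}
  ]
}}

```text
clock: 14.9
eef_pos: [459.6, -260.1, 38.5]
eef_rot: [-1.571, 0.0, 0.216]
wrist_force: [0.6, -0.5, -0.2]
finger_gap: 20.9
```

Emit:
{"fn": "servo_tool", "kwargs": {
  "commands": [
    {"dp": [0,1,0],"turn": [0,0,0]},
    {"dp": [0,2,0],"turn": [0,0,0]},
    {"dp": [0,2.2,0],"turn": [0,0,0]}
  ]
}}

```text
clock: 15.15
eef_pos: [459.8, -260.1, 36.5]
eef_rot: [-1.571, -0.0, 0.216]
wrist_force: [-0.5, -0.0, -1.3]
finger_gap: 20.6
```

Emit:
{"fn": "servo_tool", "kwargs": {
  "commands": [
    {"dp": [0,0.7,0],"turn": [0,0,0]},
    {"dp": [0,1.3,0],"turn": [0,0,0]},
    {"dp": [0,1.3,0],"turn": [0,0,0]}
  ]
}}

```text
clock: 15.4
eef_pos: [459.9, -260.2, 35.5]
eef_rot: [-1.572, -0.001, 0.216]
wrist_force: [-0.3, 0.3, 1.4]
finger_gap: 20.6
```

Emit:
{"fn": "servo_tool", "kwargs": {
  "commands": [
    {"dp": [0,0.6,0],"turn": [0,0,0]},
    {"dp": [0,0.6,0],"turn": [0,0,0]}
  ]
}}

```text
clock: 15.57
eef_pos: [459.9, -260.3, 35.4]
eef_rot: [-1.572, -0.001, 0.216]
wrist_force: [-2.3, 1.9, 6.8]
finger_gap: 20.7
```

Contact again (+6.8 N). I'll open, rise, and then go to the tweezers.

Emit:
{"fn": "servo_tool", "kwargs": {
  "commands": [
    {"dp": [0,0,0],"turn": [0,0,0]},
    {"dp": [0,0,0],"turn": [0,0,0]},
    {"dp": [0,0,0],"turn": [0,0,0]},
    {"dp": [0,0,0],"turn": [0,0,0]}
  ],
  "grip": 0.15
}}

```text
clock: 15.9
eef_pos: [459.9, -260.2, 35.3]
eef_rot: [-1.572, -0.001, 0.216]
wrist_force: [0.7, -0.4, -0.2]
finger_gap: 39.6
```

Emit:
{"fn": "servo_tool", "kwargs": {
  "commands": [
    {"dp": [0,-30,0],"turn": [0,0,0]},
    {"dp": [0,-65,0],"turn": [0,0,0]},
    {"dp": [0,-100,10],"turn": [0,0,0]},
    {"dp": [0,-115,45],"turn": [0,0,0]},
    {"dp": [0,-120,80],"turn": [0,0,0]}
  ]
}}

```text
clock: 16.32
eef_pos: [443.2, -182.1, 158.0]
eef_rot: [-1.575, -0.004, 0.214]
wrist_force: [-0.4, 0.3, 0.4]
finger_gap: 39.9
```

```bash
python3 go.py 442 80 150 -19
```

```text
clk 16.32 pos [ 443.2 -182.1  158. ] yaw [-90.22  -0.23  12.29] gap 39.9 F [-0.4  0.3  0.4]
dp [ 54.6   7.2 256.4] turn [ 0.15 31.29  0.29] rows 6.289055172289462 4.36996212345088
```

Emit:
{"fn": "servo_tool", "kwargs": {
  "commands": [
    {"dp": [8,2,40],"turn": [0,5,0]},
    {"dp": [16,4,80],"turn": [0,11,0]},
    {"dp": [25,5,120],"turn": [0,18,0]},
    {"dp": [34,6,160],"turn": [0,24,0]},
    {"dp": [43,7,200],"turn": [0,30,0]}
  ]
}}

```text
clock: 16.73
eef_pos: [442.6, 5.8, 151.0]
eef_rot: [-1.572, -0.006, -0.295]
wrist_force: [1.1, -0.0, 0.7]
finger_gap: 40.5
```

```bash
python3 go.py 442 80 150 -19
```

```text
clk 16.73 pos [442.6   5.8 151. ] yaw [-90.07  -0.34 -16.88] gap 40.5 F [ 1.1 -0.   0.7]
dp [-22.1   0.8  70.8] turn [0.07 2.12 0.34] rows 1.7791585961410334 0.2997629791318885
```

Emit:
{"fn": "servo_tool", "kwargs": {
  "commands": [
    {"dp": [-12,1,38],"turn": [0,2,0.3]},
    {"dp": [-20,1,65],"turn": [0,2,0.3]},
    {"dp": [-22,1,70],"turn": [0,2,0.3]},
    {"dp": [-22,1,70],"turn": [0,2,0.3]}
  ]
}}

```text
clock: 17.07
eef_pos: [441.7, 80.4, 149.7]
eef_rot: [-1.572, -0.001, -0.327]
wrist_force: [-0.3, 1.0, -1.2]
finger_gap: 39.9
```

```bash
python3 - <<'E'
from h import *
s,c=snap('wrist','w10'); print(s['eef_pos'],s['eef_rot'],s['qd'].round(3))
im=cv2.imread('pics/w10.png')
cv2.imwrite('pics/w10c.png',cv2.resize(im[60:300,220:440],None,fx=2.5,fy=2.5,interpolation=cv2.INTER_CUBIC))
E
```

```text
[441.67261478  80.41399985 149.69709207] [-1.57206489e+00 -6.55594548e-04 -3.26559252e-01] [-0.061 -0.005  0.005 -0.005 -0.    -0.04 ]
```

View pics/w10c.png

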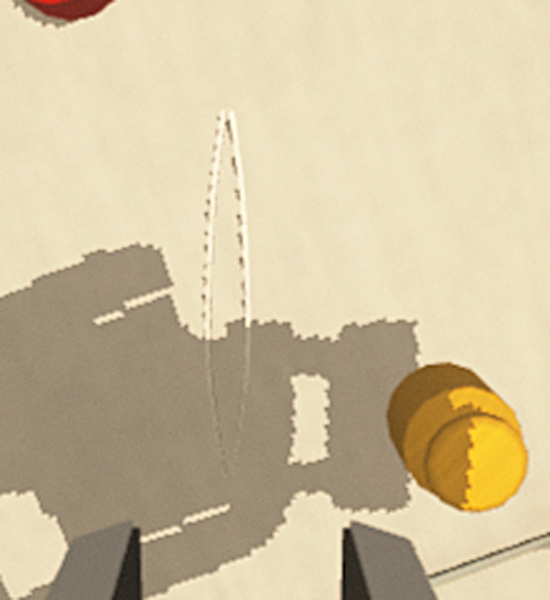

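View pics/w10.png

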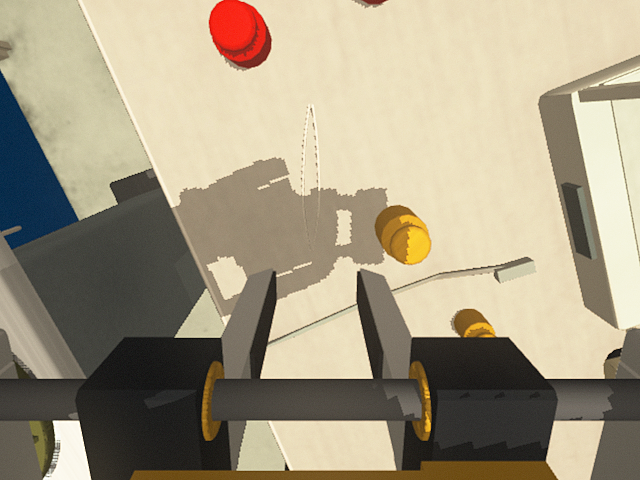

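```bash
python3 - <<'E'
from h import *
s,c=pickle.load(open('w10.pkl','rb'))
for z in (5,10):
    A=ray(s,c,311.6,104.8,z);B=ray(s,c,310.4,250,z); d=A-B
    L=ray(s,c,220+206/2.5,60+295/2.5,z);Rr=ray(s,c,220+248/2.5,60+295/2.5,z)
    print(A.round(1),B.round(1),np.linalg.norm(d).round(1),'mid',((A+B)/2).round(1),'yaw',np.degrees(np.arctan2(-d[0],d[1])).round(2),'w',np.linalg.norm(L-Rr).round(1),((L+Rr)/2).round(1))
print(ray(s,c,405,243,59))
E
python3 go.py 446 110 30 -19
```

```text
[468.  165.7   5. ] [427.6  51.    5. ] 121.7 mid [447.8 108.3   5. ] yaw -19.38 w 14.0 [448.5 110.9   5. ]
[468.  165.5  10. ] [428.2  52.6  10. ] 119.8 mid [448.1 109.1  10. ] yaw -19.38 w 13.8 [448.8 111.5  10. ]
[501.34922664  51.14589194  59.        ]
clk 17.12 pos [441.8  79.3 149.7] yaw [-9.008e+01 -4.000e-02 -1.878e+01] gap 39.8 F [ 0.4  0.1 -0.2]
dp [ -6.  119.6  30.6] turn [0.08 0.22 0.04] rows 2.964791747708626 0.032645270025818546
```

```bash
python3 go.py 447.5 107.5 25 -19.4
```

```text
clk 17.12 pos [441.8  79.3 149.7] yaw [-9.008e+01 -4.000e-02 -1.878e+01] gap 39.8 F [ 0.4  0.1 -0.2]
dp [ -3.8 124.6  28.8] turn [0.08 0.62 0.04] rows 3.068613331550015 0.08691341021427032
```

Emit:
{"fn": "servo_tool", "kwargs": {
  "commands": [
    {"dp": [-3.8,30,28.8],"turn": [0,0.6,0]},
    {"dp": [-3.8,65,28.8],"turn": [0,0.6,0]},
    {"dp": [-3.8,100,28.8],"turn": [0,0.6,0]},
    {"dp": [-3.8,120,28.8],"turn": [0,0.6,0]},
    {"dp": [-3.8,123,28.8],"turn": [0,0.6,0]}
  ],
  "grip": 0.3
}}

```text
clock: 17.53
eef_pos: [445.7, 105.9, 23.4]
eef_rot: [-1.575, 0.004, -0.34]
wrist_force: [0.8, 0.4, 0.3]
finger_gap: 33.0
```

Emit:
{"fn": "servo_tool", "kwargs": {
  "commands": [
    {"dp": [0,0,0],"turn": [0,0,0]},
    {"dp": [0,0,0],"turn": [0,0,0]},
    {"dp": [0,0,0],"turn": [0,0,0]}
  ]
}}

```text
clock: 17.78
eef_pos: [446.6, 105.4, 24.7]
eef_rot: [-1.574, 0.003, -0.341]
wrist_force: [-0.5, 0.0, 0.1]
finger_gap: 33.2
```

```bash
python3 - <<'E'
from h import *
s,c=snap('wrist','w11'); print(s['eef_pos'],s['eef_rot'],s['qd'].round(3))
E
python3 go.py 447.5 107.5 6.5 -19.4
```

```text
[446.55157805 105.40005687  24.69936071] [-1.57414632  0.00253307 -0.34061242] [ 0.007 -0.007  0.    -0.001 -0.005  0.002]
clk 17.83 pos [446.6 105.6  24.7] yaw [-90.18   0.13 -19.5 ] gap 32.8 F [ 0.8  1.4 -0.2]
dp [ 0.3 18.2  2.2] turn [ 0.18 -0.1  -0.13] rows 0.4405350468292405 0.03389118100478806
```

View pics/w11.png

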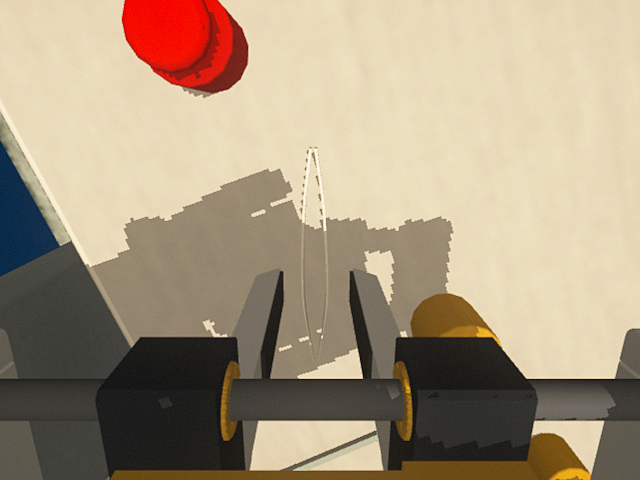

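The tweezers run straight between the jaws, from (313,148) to (316,360); brass_large at (450,320) is off the right finger.

Emit:
{"fn": "servo_tool", "kwargs": {
  "commands": [
    {"dp": [0,9,2],"turn": [0,0,0]},
    {"dp": [0,16,2],"turn": [0,0,0]},
    {"dp": [0,18,2],"turn": [0,0,0]},
    {"dp": [0,18,2],"turn": [0,0,0]},
    {"dp": [0,18,2],"turn": [0,0,0]}
  ]
}}

```text
clock: 18.25
eef_pos: [447.1, 107.5, 6.6]
eef_rot: [-1.574, 0.003, -0.34]
wrist_force: [0.7, 0.3, 0.2]
finger_gap: 32.7
```

Emit:
{"fn": "servo_tool", "kwargs": {
  "commands": [
    {"dp": [0,0,0],"turn": [0,0,0]},
    {"dp": [0,0,0],"turn": [0,0,0]},
    {"dp": [0,0,0],"turn": [0,0,0]},
    {"dp": [0,0,0],"turn": [0,0,0]},
    {"dp": [0,0,0],"turn": [0,0,0]}
  ],
  "grip": 1,
  "force": 10
}}

```text
clock: 18.67
eef_pos: [447.2, 107.5, 6.7]
eef_rot: [-1.574, 0.002, -0.34]
wrist_force: [-0.3, 0.6, 1.2]
finger_gap: 14.3
```

Emit:
{"fn": "servo_tool", "kwargs": {
  "commands": [
    {"dp": [0,0,0],"turn": [0,0,0]},
    {"dp": [0,0,0],"turn": [0,0,0]}
  ]
}}

```text
clock: 18.83
eef_pos: [447.2, 107.5, 6.7]
eef_rot: [-1.574, 0.002, -0.34]
wrist_force: [-0.6, 1.2, -0.6]
finger_gap: 14.0
```

Gripped at 14 mm. Lift slowly.

Emit:
{"fn": "servo_tool", "kwargs": {
  "commands": [
    {"dp": [0,-10,0],"turn": [0,0,0]},
    {"dp": [0,-25,0],"turn": [0,0,0]},
    {"dp": [0,-45,0],"turn": [0,0,0]},
    {"dp": [0,-65,0],"turn": [0,0,0]},
    {"dp": [0,-80,0],"turn": [0,0,0]}
  ],
  "force": 15
}}

```text
clock: 19.25
eef_pos: [447.7, 107.7, 89.0]
eef_rot: [-1.573, 0.001, -0.34]
wrist_force: [-1.1, -0.1, -0.4]
finger_gap: 13.9
```

Emit:
{"fn": "servo_tool", "kwargs": {
  "commands": [
    {"dp": [0,-15,0],"turn": [0,0,0]},
    {"dp": [0,-25,0],"turn": [0,0,0]}
  ]
}}

```text
clock: 19.42
eef_pos: [448.3, 107.9, 116.3]
eef_rot: [-1.572, -0.001, -0.34]
wrist_force: [0.4, 0.9, -0.5]
finger_gap: 13.8
```

```bash
python3 - <<'E'
from h import *
s,c=snap('wrist','w12'); print(s['eef_pos'],s['eef_rot'],s['qd'].round(3))
E
python3 go.py 425.3 -345 110 12.3
```

```text
[448.30997367 107.88839247 116.34675141] [-1.57215101e+00 -1.03772522e-03 -3.40124210e-01] [ 0.002 -0.15  -0.095  0.001  0.252  0.   ]
clk 19.47 pos [448.9 108.  117.3] yaw [-90.03  -0.14 -19.49] gap 14.1 F [0.5 0.2 1.6]
dp [ 128.9    7.9 -434.9] turn [  0.07 -31.79   0.13] rows 10.87927409919646 4.439482993475906
```

View pics/w12.png

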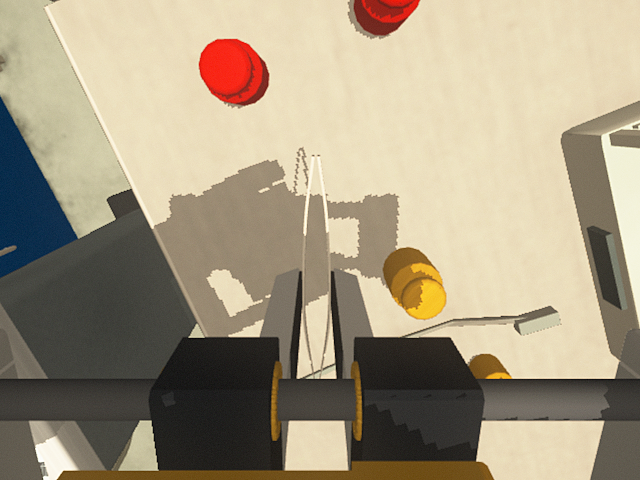

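```bash
cat > tw.py <<'E'
import sys
from h import *
s,c=pickle.load(open(sys.argv[1]+'.pkl','rb')); a=list(map(float,sys.argv[2:]))
z=s['eef_pos'][2]-6.7+5
A=ray(s,c,a[0],a[1],z);B=ray(s,c,a[2],a[3],z);d=A-B
R=Ro.from_euler('xyz',s['eef_rot']).as_matrix()
print(np.linalg.norm(d),'mid',(A+B)/2,'yaw',np.degrees(np.arctan2(-d[0],d[1])),'tool mid',R.T@((A+B)/2-s['eef_pos']), 'toolyaw',np.degrees(s['eef_rot'][2]))
E
python3 tw.py w12 316 155 318 378
```

```text
119.6054336989634 mid [450.58437584 110.06332375 114.64675141] yaw -18.9654126767921 tool mid [1.41677796 1.69766417 2.81138896] toolyaw -19.487681728580043
```

Emit:
{"fn": "servo_tool", "kwargs": {
  "commands": [
    {"dp": [9,0,-30],"turn": [0,-5,0]},
    {"dp": [20,0,-67],"turn": [0,-11,0]},
    {"dp": [31,0,-105],"turn": [0,-18,0]},
    {"dp": [42,0,-142],"turn": [0,-25,0]},
    {"dp": [53,0,-180],"turn": [0,-31.8,0]}
  ]
}}

```text
clock: 19.88
eef_pos: [439.4, -66.0, 117.3]
eef_rot: [-1.572, -0.002, 0.168]
wrist_force: [0.7, 0.3, 0.0]
finger_gap: 14.0
```

```bash
python3 go.py 425.3 -330 100 12.3
```

```text
clk 19.88 pos [439.4 -66.  117.3] yaw [-9.009e+01 -9.000e-02  9.610e+00] gap 14.0 F [0.7 0.3 0. ]
dp [ -58.    17.6 -257.9] turn [ 0.09 -2.69  0.09] rows 6.3528074601105935 0.37576269520267985
```

Emit:
{"fn": "servo_tool", "kwargs": {
  "commands": [
    {"dp": [-9,0,-38],"turn": [0,-2.7,0]},
    {"dp": [-18,0,-77],"turn": [0,-2.7,0]},
    {"dp": [-26,0,-116],"turn": [0,-2.7,0]},
    {"dp": [-35,0,-155],"turn": [0,-2.7,0]},
    {"dp": [-44,4,-194],"turn": [0,-2.7,0]}
  ]
}}

```text
clock: 20.3
eef_pos: [427.9, -266.8, 113.7]
eef_rot: [-1.573, -0.002, 0.215]
wrist_force: [1.2, -0.1, -0.4]
finger_gap: 13.8
```

```bash
python3 go.py 425.3 -330 90 12.3
```

```text
clk 20.3 pos [ 427.9 -266.8  113.7] yaw [-90.12  -0.11  12.3 ] gap 13.8 F [ 1.2 -0.1 -0.4]
dp [-16.1  23.8 -61.2] turn [0.12 0.   0.11] rows 1.6207404775392835 0.022487160467273885
```

Emit:
{"fn": "servo_tool", "kwargs": {
  "commands": [
    {"dp": [-10,5,-35],"turn": [0,0,0]},
    {"dp": [-15,15,-56],"turn": [0,0,0]},
    {"dp": [-16,24,-61],"turn": [0,0,0]},
    {"dp": [-16,24,-61],"turn": [0,0,0]},
    {"dp": [-16,24,-61],"turn": [0,0,0]}
  ]
}}

```text
clock: 20.72
eef_pos: [425.0, -328.7, 89.0]
eef_rot: [-1.571, -0.001, 0.215]
wrist_force: [0.1, 0.9, 0.6]
finger_gap: 13.7
```

Emit:
{"fn": "servo_tool", "kwargs": {
  "commands": [
    {"dp": [0,0,0],"turn": [0,0,0]},
    {"dp": [0,0,0],"turn": [0,0,0]}
  ]
}}

```text
clock: 20.88
eef_pos: [425.4, -327.6, 89.5]
eef_rot: [-1.571, -0.001, 0.216]
wrist_force: [0.7, -0.6, -0.2]
finger_gap: 14.3
```

```bash
python3 - <<'E'
from h import *
s,c=snap('wrist','w13'); print(s['eef_pos'],s['eef_rot'],s['qd'].round(3))
E
python3 go.py 425.3 -330 40 12.3
```

```text
[ 425.44377136 -327.57697978   89.52221778] [-1.57124789e+00 -9.59645100e-04  2.16258144e-01] [-0.003 -0.001 -0.005 -0.001  0.001 -0.004]
clk 20.93 pos [ 425.5 -327.8   89.6] yaw [-9.005e+01 -7.000e-02  1.239e+01] gap 14.1 F [-0.1  1.1 -0.4]
dp [-0.7 49.6 -2. ] turn [0.05 0.09 0.07] rows 1.1916188337715596 0.017054570899035032
```

View pics/w13.png

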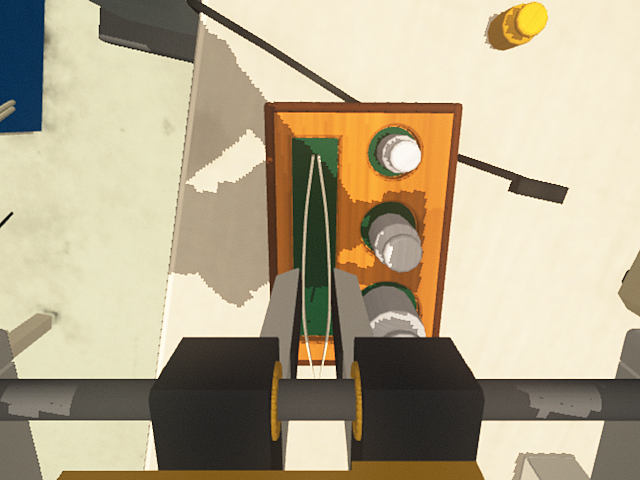

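```bash
python3 tw.py w13 316.5 155 317.5 378; python3 - <<'E'
from h import *
s,c=pickle.load(open('w13.pkl','rb'))
yaw=np.radians(12.3);ey=np.array([-np.sin(yaw),np.cos(yaw),0]);ex=np.array([np.cos(yaw),np.sin(yaw),0])
f=ray(s,c,316,137,31); print(f, f-69*ey)
for v in (180,250):
  for u in (292,339) : print(ray(s,c,u,v,31))
E
```

```text
119.60356780536371 mid [ 425.3708277  -324.97679389   87.82221778] yaw 12.672566351853137 tool mid [0.4850624  1.69931224 2.55603987] toolyaw 12.390678913143
[ 410.92477724 -261.21703026   31.        ] [ 425.62387389 -328.6331749    31.        ]
[ 402.04560356 -289.48940881   31.        ]
[ 430.24231857 -283.30132893   31.        ]
[ 411.0320638  -333.96855853   31.        ]
[ 440.70009866 -327.46827548   31.        ]
```

Groove and tweezers are lined up: groove far end at (316,137), tweezers tip at (316,155). The three weights stand upright at (402,153), (400,250) and (400,320). I'll shift about 3 mm along the groove and lower.

Emit:
{"fn": "servo_tool", "kwargs": {
  "commands": [
    {"dp": [0,15,-3],"turn": [0,0,0]},
    {"dp": [0,30,-3],"turn": [0,0,0]},
    {"dp": [0,42,-3],"turn": [0,0,0]},
    {"dp": [0,48,-3],"turn": [0,0,0]},
    {"dp": [0,49,-3],"turn": [0,0,0]}
  ]
}}

```text
clock: 21.35
eef_pos: [425.9, -330.1, 39.7]
eef_rot: [-1.57, -0.0, 0.217]
wrist_force: [0.1, 0.5, -1.3]
finger_gap: 14.2
```

Emit:
{"fn": "servo_tool", "kwargs": {
  "commands": [
    {"dp": [0,1,0],"turn": [0,0,0]},
    {"dp": [0,2,0],"turn": [0,0,0]},
    {"dp": [0,3,0],"turn": [0,0,0]}
  ]
}}

```text
clock: 21.6
eef_pos: [426.2, -330.3, 37.2]
eef_rot: [-1.571, -0.001, 0.217]
wrist_force: [0.1, 0.5, -0.1]
finger_gap: 14.3
```

```bash
python3 - <<'E'
from h import *
s,c=snap('wrist','w14'); print(s['eef_pos'],s['eef_rot'],s['wrist_force'].round(1))
E
```

```text
[ 426.2277304  -330.27259087   37.24173048] [-1.57101535e+00 -7.58224509e-04  2.16754142e-01] [ 0.1  0.5 -0.1]
```

View pics/w14.png

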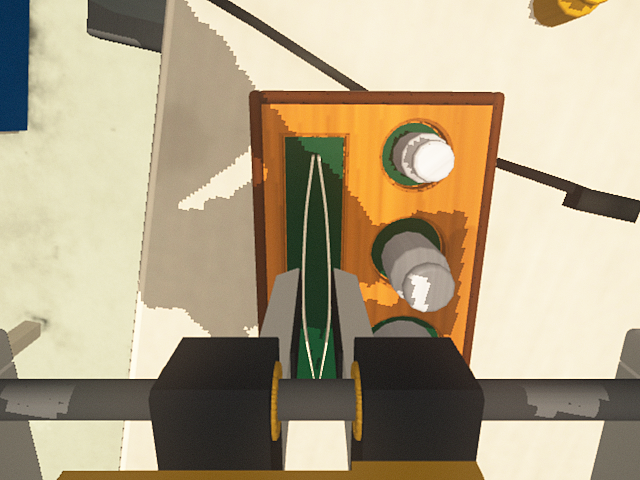

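The tweezers lie inside the groove outline, tip at (318,155) against the groove end at v 137. Lowering the last few mm.

Emit:
{"fn": "servo_tool", "kwargs": {
  "commands": [
    {"dp": [0,1,0],"turn": [0,0,0]},
    {"dp": [0,2,0],"turn": [0,0,0]},
    {"dp": [0,3,0],"turn": [0,0,0]},
    {"dp": [0,4,0],"turn": [0,0,0]},
    {"dp": [0,4,0],"turn": [0,0,0]}
  ]
}}

```text
clock: 22.07
eef_pos: [426.0, -330.2, 32.8]
eef_rot: [-1.571, -0.0, 0.217]
wrist_force: [0.4, 1.0, 0.4]
finger_gap: 13.9
```

Emit:
{"fn": "servo_tool", "kwargs": {
  "commands": [
    {"dp": [0,0.7,0],"turn": [0,0,0]},
    {"dp": [0,1.2,0],"turn": [0,0,0]}
  ]
}}

```text
clock: 22.23
eef_pos: [426.0, -330.2, 31.5]
eef_rot: [-1.571, -0.0, 0.217]
wrist_force: [-0.1, -1.1, 0.4]
finger_gap: 13.9
```

Emit:
{"fn": "servo_tool", "kwargs": {
  "commands": [
    {"dp": [0,0.5,0],"turn": [0,0,0]},
    {"dp": [0,0.5,0],"turn": [0,0,0]}
  ]
}}

```text
clock: 22.4
eef_pos: [426.0, -330.1, 30.9]
eef_rot: [-1.57, -0.0, 0.217]
wrist_force: [-0.2, 0.3, -0.6]
finger_gap: 14.1
```

Emit:
{"fn": "servo_tool", "kwargs": {
  "commands": [
    {"dp": [0,0,0],"turn": [0,0,0]},
    {"dp": [0,0,0],"turn": [0,0,0]},
    {"dp": [0,0,0],"turn": [0,0,0]},
    {"dp": [0,0,0],"turn": [0,0,0]}
  ],
  "grip": 0.5
}}

```text
clock: 22.73
eef_pos: [425.6, -330.2, 30.9]
eef_rot: [-1.57, 0.0, 0.217]
wrist_force: [-3.2, -1.2, 1.7]
finger_gap: 23.5
```

Emit:
{"fn": "servo_tool", "kwargs": {
  "commands": [
    {"dp": [0,-15,0],"turn": [0,0,0]},
    {"dp": [0,-40,0],"turn": [0,0,0]},
    {"dp": [0,-75,0],"turn": [0,0,0]},
    {"dp": [0,-110,0],"turn": [0,0,0]},
    {"dp": [0,-120,0],"turn": [0,0,0]}
  ]
}}

```text
clock: 23.15
eef_pos: [427.1, -331.3, 156.1]
eef_rot: [-1.576, -0.004, 0.217]
wrist_force: [1.0, -0.8, 0.4]
finger_gap: 23.2
```

Emit:
{"fn": "servo_tool", "kwargs": {
  "commands": [
    {"dp": [0,0,-40],"turn": [0,0,0]},
    {"dp": [0,0,-60],"turn": [0,0,0]},
    {"dp": [0,0,-60],"turn": [0,0,0]}
  ]
}}

```text
clock: 23.4
eef_pos: [440.3, -392.7, 156.3]
eef_rot: [-1.577, -0.005, 0.215]
wrist_force: [-0.3, -1.0, -0.2]
finger_gap: 23.4
```

```bash
python3 - <<'E'
from h import *
s,c=snap('wrist','w15'); print(s['clock'],s['eef_pos'],s['wrist_force'].round(1))
snap('side','side1')
im=cv2.imread('pics/side1.png')
cv2.imwrite('pics/side1c.png',cv2.resize(im[130:340,230:430],None,fx=2.8,fy=2.8,interpolation=cv2.INTER_CUBIC))
E
```

```text
23.4 [ 440.3061602  -392.66385277  156.33025544] [-0.3 -1.  -0.2]
```

View pics/w15.png

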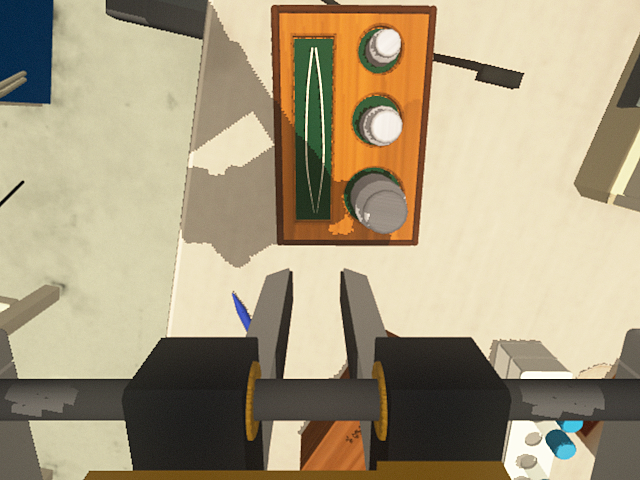

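View pics/side1c.png

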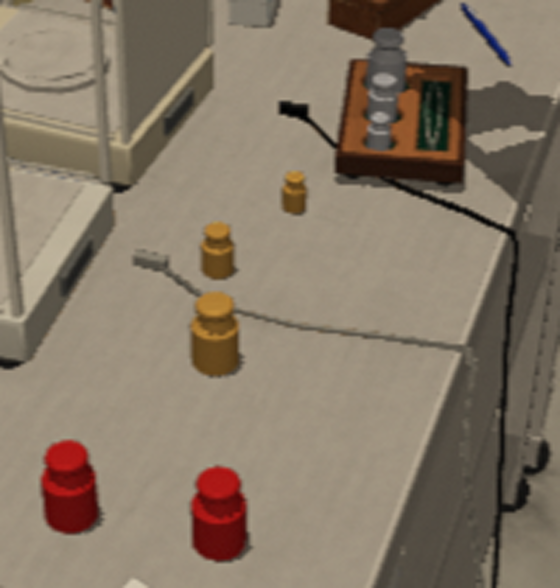

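All four items are in place: weights upright at (385,43), (382,125) and (378,205), tweezers from (314,47) to (317,213) inside the groove. One quick check that the brass has not moved, then sign off.

```bash
python3 - <<'E'
from h import *
a=cv2.imread('pics/side0.png');b=cv2.imread('pics/side1.png')
for im in (a,b):
    h=cv2.cvtColor(im,cv2.COLOR_BGR2HSV); m=cv2.inRange(h,(15,120,80),(28,255,255)); m[:185]=0;m[270:]=0;m[:,:290]=0;m[:,345:]=0
    cs,_=cv2.findContours(m,0,1); print(sorted([(np.round(cv2.minEnclosingCircle(k)[0],1).tolist(),cv2.contourArea(k)) for k in cs if cv2.contourArea(k)>25]))
s,c=pickle.load(open('w15.pkl','rb'))
A=ray(s,c,314,47,28);B=ray(s,c,317,213,28);print(np.linalg.norm(A-B),(A+B)/2)
print(manip.sign_off())
E
```

```text
[([306.5, 248.7], 378.0), ([307.0, 219.0], 162.0), ([334.5, 198.1], 87.0)]
[([306.5, 248.7], 383.0), ([307.0, 219.0], 168.5), ([334.5, 198.1], 87.0)]
123.62664607640585 [ 426.5842732  -328.30412465   28.        ]
the job is handed in; nothing more can be done
None
```

The steel set is put away and the job is handed in at about 23.5 s. I did it in the order large, medium, small, tweezers. Each weight was lowered until the wrist force showed it touching the floor of its well, then released.

- **Tweezers:** by my height estimate, I released them about 1 mm above the groove floor. The fingers had to stay at the level of the block's top.
- **Last checks:** the wrist and side pictures show all three steel weights upright in the wells of their sizes. The tweezers lie inside the groove, measuring about 124 mm long and centred within 2 mm of it. In the side view the brass weights' pixel positions are unchanged.
- **Disagreements:** the wrist and top cameras differed by up to about 5 mm on standing weights, but by about 1 mm on the block. The placings did not suffer.

No check failed.

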